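Load the ring-core tester turret

ROBOT

A 6-joint arm with a two-finger parallel gripper is mounted at the origin on the work surface. World frame = base frame: x ahead of the robot, y to its left, z up, the work surface at z = 0. Lengths are in m, angles in rad, forces in N, time in s.
With the tool pointing down it reaches from about 0.3 to 0.875 m from the base axis. Payload 6.4 kg.
Tool frame: the origin (TCP) lies between the finger pads; the fingertips stand 19 mm ahead of it and the grasp point (between the pads) is the TCP; z points along the fingers, y is the direction in which the jaws open and shut (so a half turn about z gives the same grasp; the last joint's range is limited). The gripper opens to 85 mm and grips with 20 to 120 N. Pads are 22 mm wide; open, the fingers measure 114 mm over their backs; the gripper's body (76 mm by 85 mm) begins 54 mm behind the grasp point. The pads swing forward as they close: fully open they stand 13 mm farther back than shut.
Start: joints at [-1.462, 0.181, 1.607, -0, 1.354, -0.206], TCP at [0.178, -0.547, 0.229] pointing down, gripper open.
Joint ranges: [-2.99, 2.99], [-0.89, 2.07], [0.3, 2.58], [-1.14, 4.28], [0, 2.63], [-3.12, 3.12]. Speed limits (rad/s): [2.57, 2.57, 3.01, 3.14, 3.14, 3.14].

INTERFACE

Orientations are given as a unit quaternion [w, x, y, z].
In Python, from bench import * gives the robot as it stands.
- The arm moves only by the tool apply_moves, never from a script. Its argument "moves" is a list that holds one entry, the list of rows, each a list of 7 numbers: the shift along the tool's x, y, z in cm, then the turn, a rotation vector about the tool's x, y, z in rad, then the opening, from 0 (shut) to 1 (fully open). A call has 1 to 8 rows; each row is the pose to reach, as a shift and turn from the pose commanded when the call began, along the tool's axes at that moment; what a row does not reach only later rows make up. A row lasts 1/10 s, in which the tool goes at most 50 mm and 8.59 degrees, less where a joint would pass 70% of its speed; a pose out of reach is approached as far as the arm can. A call with a gripper value outside its range is refused whole. The fingers move at their own pace and stop on an object; the grip force is fixed at half the most. Time passes only in rows, so rows that repeat a pose let the fingers close. It gives the time, the measured TCP pose, the force and the opening at its end, in the units of the state.
- get_obs(): the state, without advancing time (a new reading comes with each control period).
- camera(name): name is "side" or "top" or "wrist"; returns the picture (420x560x3 uint8, red, green, blue); there is no depth.
- get_calibration(name): a dict with "vertical_fov" (degrees; the focal length in pixels is half the picture's height over the tangent of half this angle, whatever the lens; pixels are square), "cx", "cy" (the principal point, pixels), "R" (3x3) and "t" (3): a world point X has camera coordinates R X + t. Camera axes: x right, y down, z forward; pixel columns grow to the right and rows downward; lengths in m; the calibration is good to about 2 mm. A picture is of the moment at which its call begins: read the wrist's pose just before it. get_calibration takes no time and is no camera call; for the wrist camera it gives the pose at the moment of the call.
- hand_in(): hands the job in, once; it reports no verdict.
The state is a dict: "time_s": time; "q": joint angles; "dq": joint speeds; "joint_efforts": joint torques, N m; "eef_pos": TCP position; "eef_rot": TCP orientation; "wrist_force": force on the tool from outside, world axes, zero at the start; "torque": the same for the moment, N m; "opening": opening from 0.0 (shut) to 1.0 (fully open).
Only numpy, scipy, OpenCV 4.12 (cv2) and the standard library are available. Lean on these libraries where they do the work, as an engineer would, in place of code of your own. Each camera call takes 0.05 s, during which the arm holds its last target. There are 200 camera calls.

TASK

Load the ring cores lying on the bench onto the tester's turret: click the turret round by its hexagonal knob to bring each core's own post (the one whose thickness just fits its bore) to the loading gap in the guard, and slide the core down over it until it lies flat on the disc. When every core is on, click the turret round until the brass reference standard stands under the probe, and then press the start button fully down and let it come back up. Leave everything else on the bench where it is.

Things in the scene. Friction and masses are not known exactly. Their poses are not given: they have to be found in the camera images.
- tester: core tester: square grey base 240 x 240 x 30 mm, origin at the centre of its underside on the turret axis, front side facing -x. On it the turret: a flat 208 mm aluminium disc, top face 46 mm above the bench, six stations 60 degrees apart on an 80 mm radius. Going round anticlockwise from above: brass standard, post_m, post_xl, an empty station (dark spot), post_s, post_l
- turret (a joint): turret angle (rad), positive anticlockwise from above, unlimited both ways. A spring detent clicks home at each multiple of 60 degrees (pi/3), one station then being exactly in the gap and the opposite one under the probe. About 0.2 N m turns it over a click; let go within half a click, it springs to the nearest click by itself
- knob (a point): centre of the turret's hexagonal black hand knob on the turret axis: 30 mm across flats, 40 mm tall (85 to 125 mm above the bench), turning with the disc. Two opposite flats have their normals along this point's own y axis, the others at 60 and 120 degrees to it, so after every click the flats stand as before. Below it a 20 mm shaft runs down to the disc
- gap (a point): loading gap: point on the disc's top face (46 mm above the bench) at the tester's front, nearest the robot. A guard of 6 mm bent steel wire, centred 92 mm above the bench, runs over the circle of posts (tops at 74 mm) and covers all stations but this one; its ends stand 50 degrees round the circle to each side of it. x axis: across the disc through the turret axis to the probe
- probe (a point): point on the disc's top face straight below the fixed brass test probe, on the far side of the tester, opposite the gap (160 mm from it). The probe's tip is 83 mm above the bench, its arm reaches up to 125 mm
- standard (a point): the reference standard: a solid brass puck, 32 mm diameter, 22 mm tall, fixed to the turret at one station; the point is at the centre of its foot on the disc's top face
- start (a joint): travel of the start button (m): 0 released, 0.006 fully down; spring loaded, about 5 N fully down
- start_top (a point): centre of the top of the white round start button (24 mm diameter) on the base's front right corner as seen from the robot, in a 40 mm black collar; 52 mm above the bench; pressed straight down
- core_xl_mid (a point): centre (half-way up) of a dark grey ferrite ring core: outside 54 mm, bore 29 mm, 20 mm tall, lying flat on the bench, its z axis along the bore. It fits post_xl. It may be absent
- core_l_mid (a point): centre (half-way up) of a dark grey ferrite ring core: outside 48 mm, bore 24 mm, 20 mm tall, lying flat on the bench, its z axis along the bore. It fits post_l. It may be absent
- core_m_mid (a point): centre (half-way up) of a dark grey ferrite ring core: outside 42 mm, bore 19 mm, 20 mm tall, lying flat on the bench, its z axis along the bore. It fits post_m. It may be absent
- core_s_mid (a point): centre (half-way up) of a dark grey ferrite ring core: outside 36 mm, bore 14 mm, 20 mm tall, lying flat on the bench, its z axis along the bore. It fits post_s. It may be absent
- post_xl (a point): plain steel post on the turret, 26 mm diameter, 28 mm tall with a tapered top (last 5 mm), for the 54 mm core with the 29 mm bore; the point is at the centre of its foot on the disc's top face, z up along the post. A seated core's centre is 10 mm above it
- post_l (a point): plain steel post on the turret, 21 mm diameter, 28 mm tall with a tapered top (last 5 mm), for the 48 mm core with the 24 mm bore; the point is at the centre of its foot on the disc's top face, z up along the post. A seated core's centre is 10 mm above it
- post_m (a point): plain steel post on the turret, 16 mm diameter, 28 mm tall with a tapered top (last 5 mm), for the 42 mm core with the 19 mm bore; the point is at the centre of its foot on the disc's top face, z up along the post. A seated core's centre is 10 mm above it
- post_s (a point): plain steel post on the turret, 11 mm diameter, 28 mm tall with a tapered top (last 5 mm), for the 36 mm core with the 14 mm bore; the point is at the centre of its foot on the disc's top face, z up along the post. A seated core's centre is 10 mm above it
- can_a: bystander: aluminium capacitor can, 25 mm diameter, 50 mm tall, standing among the cores; origin at the middle of its underside
- can_b: bystander: aluminium capacitor can, 30 mm diameter, 45 mm tall, standing; origin at the middle of its underside
- dial: bystander: small black instrument dial, 32 mm diameter, 18 mm tall; origin at the middle of its underside
- heatsink: bystander: finned aluminium heat sink 60 x 50 x 30 mm; origin at the middle of its underside
- driver: bystander: screwdriver, 170 mm long, lying; origin at the middle of its underside
- reel: bystander: grey wire reel, 60 mm diameter, 40 mm tall; origin at the middle of its underside
- jar: bystander: glass jar with steel cap, 64 mm diameter, 75 mm tall; origin at the middle of its underside
Mind the look-alikes: they are no part of the job. What is shaped like the part that bears core_xl_mid but purple is not meant. Leave any red look-alike of the part that bears core_s_mid alone.

How it is judged:
By the outcome, as a careful person would: the job done as asked, in the order asked, and still so for the second after the job is handed in, with the robot touching nothing.
Of core_xl, core_l, core_m, core_s only 3 to 4 are there at a start; the rules pass over those that are not, and their reading is None.
At some moment in a run one of core_xl, core_l, core_m, core_s may be knocked a few centimetres aside while the robot is not near it.
Once in a run the grip may slacken for a moment while it holds something.
It also fails if it takes over 210 s, if anything falls off the work surface, if the arm or the gripper's body presses on something with over 40 N, if the wrist force passes 120 N, or if a joint passes its speed limit or range.

## Working session

There is one attempt and no reset: what is moved stays moved. The work goes in short steps, Python scripts to look and compute and a tool call to move; the robot and the scene stay as the last step left them, time stands still between calls to the robot, and variables do not carry over. Pictures are saved under pics/ and viewed, about 12 in all and at most 16, crops included, and the job is handed in when it is done.

Besides the shell and the picture viewer there is one more tool, called after "Request:" as name(argument=value, ...), one argument or row to a line, values as JSON. apply_moves: Moves the arm, as the interface text tells. Its arguments: {"type":"object","properties":{"moves":{"type":"array","items":{"type":"array","items":{"type":"array","items":{"type":"number"}}}}},"required":["moves"]}

```bash
ls; mkdir -p pics; cat > h.py <<'E'
from bench import *
import numpy as np, cv2
def snap(n,f=None):
    c=get_calibration(n); im=camera(n)
    if f: cv2.imwrite(f,im[:,:,::-1])
    return im,c
def foc(c): return 210/np.tan(np.radians(c['vertical_fov'])/2)
def ray(c,u,v,z):
    R=np.array(c['R']);t=np.array(c['t']);o=-R.T@t
    d=R.T@np.array([(u-c['cx'])/foc(c),(v-c['cy'])/foc(c),1]); return o+d*(z-o[2])/d[2]
def proj(c,X):
    p=np.array(c['R'])@np.array(X)+np.array(c['t']); return p[:2]/p[2]*foc(c)+[c['cx'],c['cy']]
E
python3 - <<'E'
from h import *
for n in ["top","side","wrist"]:
    im,c=snap(n,f"pics/{n}0.png"); print(n,c)
print(get_obs())
E
```

```text
pics
top {'vertical_fov': 57.34403283146807, 'cx': 272.64831009585095, 'cy': 209.6962020190719, 'R': array([[-0.02659211, -0.99964194, -0.00297423],
       [-0.98378007,  0.02669792, -0.17738095],
       [ 0.17739684, -0.00179094, -0.98413777]]), 't': array([0.07961236, 0.58716354, 0.95980591])}
side {'vertical_fov': 50.119115378648125, 'cx': 284.06675584678607, 'cy': 216.84231094765263, 'R': array([[-0.73447625, -0.6784418 ,  0.01616679],
       [-0.40546326,  0.41959942, -0.81211814],
       [ 0.54419132, -0.60303653, -0.58326902]]), 't': array([0.50545155, 0.29272951, 0.71988358])}
wrist {'vertical_fov': 65.32315434702366, 'cx': 278.8242911006685, 'cy': 208.22210512558013, 'R': array([[ 3.08398302e-01, -9.51257259e-01, -3.39761434e-04],
       [-9.15831257e-01, -2.97009693e-01,  2.70256085e-01],
       [-2.57183975e-01, -8.30353536e-02, -9.62788415e-01]]), 't': array([-0.57432533, -0.0345455 ,  0.37935865])}
{'time_s': 0.15, 'q': array([-1.46231276e+00,  1.81377480e-01,  1.60772504e+00, -9.97427559e-06,
        1.35380839e+00, -2.06318637e-01]), 'dq': array([ 0.00117793, -0.00186373, -0.00223786,  0.00183996,  0.00132995,
        0.00013983]), 'joint_efforts': array([ 1.16772866e-03, -4.45258892e+01, -3.51692498e+01, -3.20199451e-04,
        5.78109597e-03, -1.60702547e-05]), 'eef_pos': array([ 0.17799522, -0.54633316,  0.22881288]), 'eef_rot': array([-6.58576576e-04,  9.87637618e-01,  1.56752996e-01,  2.73663514e-05]), 'wrist_force': array([-0.54914505,  0.66423105, -0.03084408]), 'torque': array([-0.00618227, -0.0102887 ,  0.03085139]), 'opening': 0.9988633834035412}
```

View pics/top0.png

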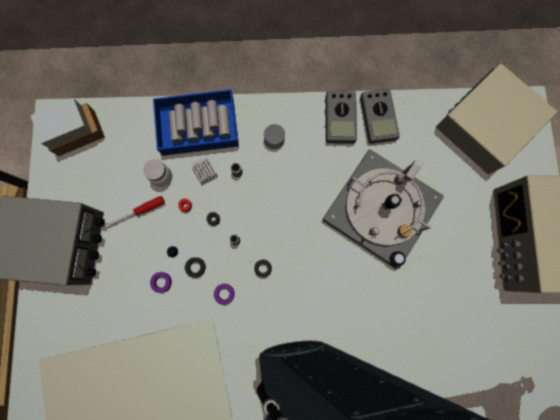

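View pics/side0.png

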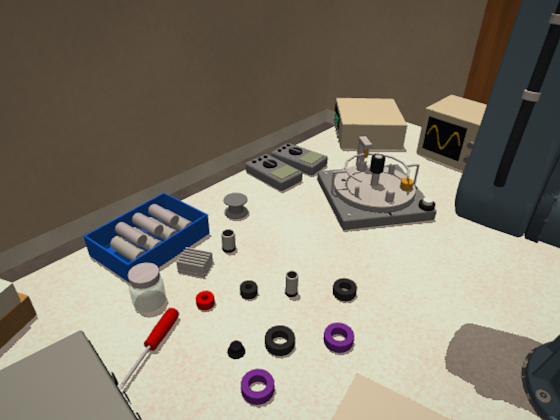

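The top view shows dark rings at (213,219), (195,268) and (263,268), the dial at (172,252), purple decoys at (160,282) and (224,294), and a red one at (185,205). The tester is at (385,210), with its front towards the lower left, and the start button is at (398,258). Next I'll measure.

```bash
python3 - <<'E'
from h import *
im,c=snap("top"); hsv=cv2.cvtColor(im,cv2.COLOR_RGB2HSV)
m=((im.max(2)<95)).astype(np.uint8); m[320:]=0
n,l,s,ce=cv2.connectedComponentsWithStats(m)
for i in range(1,n):
    if 20<s[i,4]<900:
        x,y,w,h=s[i,:4]; a=ray(c,x,y+h/2,.01);b=ray(c,x+w,y+h/2,.01)
        print(ce[i].round(1),s[i,2:],ray(c,*ce[i],.012).round(3), 'width mm',round(1e3*np.linalg.norm(a-b)))
for p in [(160,282),(224,294),(185,205)]: print(p,ray(c,*p,.01).round(3))
crop=im[135:285,310:460]; cv2.imwrite("pics/t1.png",cv2.resize(crop,None,fx=4,fy=4,interpolation=cv2.INTER_CUBIC)[:,:,::-1])
for n,p,z in [("knobtop",(393,201),.125),("start",(399,258),.052),("standard",(405,231),.068)]: print(n,ray(c,*p,z).round(3))
E
```

```text
[526.4  37.2] [12 12 55] [ 1.098 -0.706  0.012] width mm 36
[447.1  56.8] [ 29  29 428] [ 1.041 -0.463  0.012] width mm 86
[185.8  63. ] [ 25  23 292] [1.043 0.308 0.012] width mm 74
[476.8  83.8] [ 39  40 112] [ 0.953 -0.54   0.012] width mm 113
[355.9  79.8] [ 18  20 188] [ 0.975 -0.19   0.012] width mm 53
[92.  87.5] [ 34  21 307] [0.973 0.58  0.012] width mm 100
[273.2 144.1] [ 20  13 138] [0.785 0.057 0.012] width mm 57
[198.7 148. ] [ 81  18 638] [0.779 0.268 0.012] width mm 230
[363.1 161.2] [20 25 73] [ 0.728 -0.194  0.012] width mm 56
[236.  170.6] [ 11  15 120] [0.71  0.163 0.012] width mm 31
[402.  179.6] [ 20  28 218] [ 0.672 -0.298  0.012] width mm 56
[162.5 179.8] [ 21  20 199] [0.689 0.368 0.012] width mm 59
[ 15.2 183.4] [ 28  29 395] [0.69  0.778 0.012] width mm 78
[208.5 178.9] [16 10 46] [0.688 0.24  0.012] width mm 45
[348.4 184.8] [11 15 74] [ 0.661 -0.148  0.012] width mm 31
[429.7 199.3] [ 25  41 327] [ 0.614 -0.369  0.012] width mm 69
[388.6 205.2] [ 23  23 260] [ 0.6   -0.255  0.012] width mm 63
[150.6 208.6] [29 16 87] [0.608 0.399 0.012] width mm 80
[415.5 204.9] [ 9  9 38] [ 0.599 -0.329  0.012] width mm 25
[213.  218.6] [ 13  14 137] [0.576 0.227 0.012] width mm 36
[371.6 232.3] [ 7  7 34] [ 0.527 -0.203  0.012] width mm 19
[399.6 233.6] [ 9 10 39] [ 0.521 -0.279  0.012] width mm 24
[234.7 240. ] [10 11 81] [0.516 0.169 0.012] width mm 27
[172.1 251.5] [ 11  12 100] [0.489 0.338 0.012] width mm 30
[194.9 267.3] [ 21  20 261] [0.446 0.276 0.012] width mm 56
[262.8 268.4] [ 17  18 194] [0.438 0.094 0.012] width mm 45
[167.9 283.7] [11 19 50] [0.405 0.347 0.012] width mm 29
[156.5 280.8] [ 9 12 38] [0.413 0.377 0.012] width mm 24
[  3.  296.4] [ 10  42 285] [0.383 0.782 0.012] width mm 26
(160, 282) [0.409 0.369 0.01 ]
(224, 294) [0.374 0.198 0.01 ]
(185, 205) [0.616 0.305 0.01 ]
knobtop [ 0.59  -0.232  0.125]
start [ 0.454 -0.258  0.052]
standard [ 0.522 -0.274  0.068]
```

View pics/t1.png

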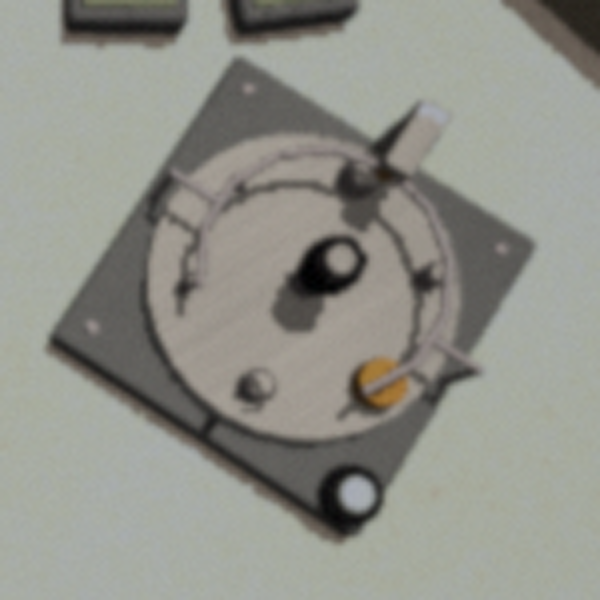

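Request:
apply_moves(
  moves=[
    [[23.7, -28.9, -5, 0, 0, 0.315, 1], [23.7, -28.9, -5, 0, 0, 0.315, 1], [23.7, -28.9, -5, 0, 0, 0.315, 1], [23.7, -28.9, -5, 0, 0, 0.315, 1], [23.7, -28.9, -5, 0, 0, 0.315, 1], [23.7, -28.9, -5, 0, 0, 0.315, 1], [23.7, -28.9, -5, 0, 0, 0.315, 1], [23.7, -28.9, -5, 0, 0, 0.315, 1]],
  ],
)

```text
time_s: 1.0
eef_pos: [0.3145, -0.1957, 0.28]
eef_rot: [0.0, 1.0, 0.001, 0.001]
wrist_force: [-0.2, -1.2, -0.0]
opening: 1.002
```

```bash
python3 - <<'E'
from h import *
from scipy.spatial.transform import Rotation as Ro
o=get_obs(); c=get_calibration("wrist")
T=Ro.from_quat(np.roll(o['eef_rot'],-1)).as_matrix()
print(o['eef_pos'],T.round(4),o['q'].round(3))
R=np.array(c['R']);cam=-R.T@c['t']; print('cam in tool',(T.T@(cam-o['eef_pos'])).round(4)); print('R cam->tool',(T.T@R.T).round(4))
E
```

```text
[ 0.3145327  -0.19568096  0.28003658] [[ 1.0e+00  1.7e-03  1.2e-03]
 [ 1.7e-03 -1.0e+00 -2.0e-04]
 [ 1.2e-03  2.0e-04 -1.0e+00]] [-8.810e-01 -3.650e-01  2.007e+00  1.000e-03  1.498e+00  6.880e-01]
cam in tool [ 6.840e-02 -1.000e-04 -1.457e-01]
R cam->tool [[-1.300e-03 -9.628e-01 -2.702e-01]
 [ 1.000e+00 -1.500e-03  7.000e-04]
 [-1.100e-03 -2.702e-01  9.628e-01]]
```

Request:
apply_moves(
  moves=[
    [[18, -34, 0, 0, 0, 0, 1], [18, -34, 0, 0, 0, 0, 1], [18, -34, 0, 0, 0, 0, 1], [18, -34, 0, 0, 0, 0, 1], [18, -34, 0, 0, 0, 0, 1], [18, -34, 0, 0, 0, 0, 1], [18, -34, 0, 0, 0, 0, 1], [18, -34, 0, 0, 0, 0, 1]],
  ],
)

```text
time_s: 1.8
eef_pos: [0.4946, 0.1444, 0.2793]
eef_rot: [-0.0, 1.0, 0.001, 0.0]
wrist_force: [-0.1, -1.0, -0.3]
opening: 0.999
```

Request:
apply_moves(
  moves=[
    [[2, -4, 0, 0, 0, 0, 1], [2, -4, 0, 0, 0, 0, 1], [2, -4, 0, 0, 0, 0, 1]],
  ],
)

```text
time_s: 2.1
eef_pos: [0.5137, 0.1821, 0.2787]
eef_rot: [0.0, 1.0, 0.001, -0.001]
wrist_force: [0.4, 0.0, -0.3]
opening: 1.001
```

```bash
cat >> h.py <<'E'
def dark(im,c,z=.02,lim=70):
    m=(im.max(2)<lim).astype(np.uint8)
    cs,_=cv2.findContours(m,cv2.RETR_EXTERNAL,cv2.CHAIN_APPROX_NONE)
    for k in cs:
        if 250<cv2.contourArea(k)<15000 and len(k)>20:
            e=cv2.fitEllipse(k); p=np.array([ray(c,*q,z)[:2] for q in k[:,0]])
            (x,y),r=cv2.minEnclosingCircle((p*1000).astype(np.float32))
            print('px',np.round(e[0]),np.round(e[1],1),'encl mm',round(x,1),round(y,1),'d',round(2*r,1),'ell ctr',ray(c,*e[0],z/2).round(4))
E
python3 - <<'E'
from h import *
im,c=snap("wrist","pics/w1.png"); print(get_obs()['eef_pos']); dark(im,c)
E
```

```text
[0.5135704  0.18130189 0.27897564]
px [211. 221.] [33.7 39.1] encl mm 449.8 271.2 d 55.7 ell ctr [0.4475 0.2721 0.01  ]
px [  5. 262.] [  7.4 173.5] encl mm 471.5 538.1 d 119.5 ell ctr [0.3879 0.5588 0.01  ]
px [465. 131.] [86.3 96.3] encl mm 575.2 -153.0 d 178.6 ell ctr [ 0.5646 -0.0479  0.01  ]
```

View pics/w1.png

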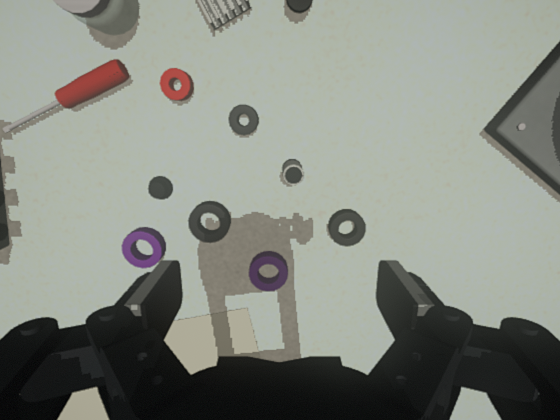

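Wrist view: dark rings at (243,120), (210,221) and (346,227). The dial is at (160,188), a can at (292,171), and the purple and red decoys are as in the top view. Next I'll measure outer and bore diameters.

```bash
cat >> h.py <<'E'
def ring(im,c,u,v,z=.02,lim=110,w=32):
    "outer contour at seeds: outer dia/centre from circle fits on planes z (top); bore likewise"
    u,v=int(u),int(v); x0,y0=max(u-w,0),max(v-w,0)
    g=cv2.resize(im[y0:v+w,x0:u+w],None,fx=4,fy=4,interpolation=cv2.INTER_CUBIC).max(2)
    m=(g<lim).astype(np.uint8)
    cs,h=cv2.findContours(m,cv2.RETR_CCOMP,cv2.CHAIN_APPROX_NONE)
    for k,hh in zip(cs,h[0]):
        if cv2.contourArea(k)<600: continue
        p=np.array([ray(c,x0+(q[0]-1.5)/4,y0+(q[1]-1.5)/4,z)[:2] for q in k[:,0]])*1000
        e=cv2.fitEllipse(p.astype(np.float32))
        print('hole' if hh[3]>=0 else 'outer',np.round(e[0],1),np.round(e[1],1))
E
python3 - <<'E'
from h import *
im,c=snap("wrist")
for lim in (100,120):
  for p in [(243,120),(210,221),(346,227)]: print(p,im[p[1],p[0]-12]); ring(im,c,*p,lim=lim,w=28)
E
```

```text
(243, 120) [85 87 82]
outer [577.7 224.1] [34.3 34.6]
hole [577.6 223.6] [13.1 14.2]
(210, 221) [55 57 53]
outer [449.7 271.6] [52.7 57.4]
hole [451.1 271.5] [23.4 27.1]
(346, 227) [76 79 72]
outer [442.2  93.8] [46.5 51.2]
hole [442.9  94.5] [18.4 22.3]
(243, 120) [85 87 82]
outer [577.6 224.2] [35.2 35.4]
hole [577.5 223.7] [12.3 13.1]
(210, 221) [55 57 53]
outer [449.5 271.5] [53.7 58.3]
hole [451.2 271.6] [22.5 26.1]
(346, 227) [76 79 72]
outer [442.1  93.9] [47.4 52. ]
hole [442.8  94.6] [17.5 21.4]
```

Request:
apply_moves(
  moves=[
    [[7, 38, 0, 0, 0, 0, 1], [7, 38, 0, 0, 0, 0, 1], [7, 38, 0, 0, 0, 0, 1], [7, 38, 0, 0, 0, 0, 1], [7, 38, 0, 0, 0, 0, 1], [7, 38, 0, 0, 0, 0, 1], [7, 38, 0, 0, 0, 0, 1], [7, 38, 0, 0, 0, 0, 1]],
  ],
)

```text
time_s: 3.0
eef_pos: [0.5828, -0.2032, 0.28]
eef_rot: [0.001, 1.0, -0.002, 0.0]
wrist_force: [-0.0, 0.3, 0.1]
opening: 0.998
```

Request:
apply_moves(
  moves=[
    [[0, 0, 0, 0, 0, 0, 1], [0, 0, 0, 0, 0, 0, 1]],
  ],
)

```text
time_s: 3.2
eef_pos: [0.5828, -0.2002, 0.2795]
eef_rot: [-0.0, 1.0, -0.002, -0.0]
wrist_force: [0.0, 0.2, -0.3]
opening: 1.002
```

```bash
python3 - <<'E'
from h import *
im,c=snap("wrist","pics/w2.png"); print(get_obs()['eef_pos'])
im,c=snap("top","pics/top2.png")
E
```

```text
[ 0.58302015 -0.19894182  0.27957248]
```

View pics/w2.png

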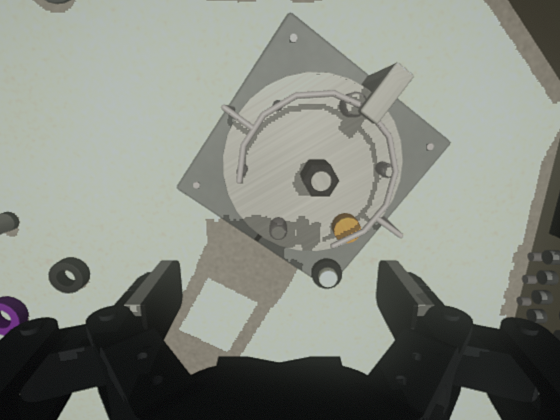

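Base corners are at (290,13), (450,142) and (178,187). The screws are at (293,38), (430,147) and (196,185), the knob at (320,178), the gap post at (279,227), the standard at (346,226) and the button at (327,277). View a zoomed crop for sub-pixel picks.

```bash
python3 - <<'E'
from h import *
im=cv2.imread("pics/w2.png"); 
a=cv2.resize(im[0:296,170:460],None,fx=2.75,fy=2.02,interpolation=cv2.INTER_CUBIC)
a=cv2.resize(im[140:290,240:400],None,fx=4,fy=4,interpolation=cv2.INTER_CUBIC); cv2.imwrite("pics/w2c.png",a)
img=im[:,:,::-1]; c=get_calibration("wrist")
# line fits of base edges from canny-ish: gray base vs bench, along two back edges and left-front edge
g=cv2.GaussianBlur(cv2.cvtColor(im,cv2.COLOR_BGR2GRAY),(3,3),0).astype(float)
def edge(p,q):
    p,q=np.array(p,float),np.array(q,float); d=(q-p)/np.linalg.norm(q-p); n=np.array([-d[1],d[0]]); out=[]
    for s in np.linspace(.08,.92,40):
        o=p+s*(q-p); ts=np.arange(-7,7.01,.25)
        v=cv2.remap(g.astype(np.float32),*[np.float32((o+t*n)[i] for t in ()) if 0 else np.float32([[ (o+t*n)[i] for t in ts]]) for i in (0,1)],cv2.INTER_LINEAR)[0]
        dv=np.abs(np.gradient(v)); k=dv.argmax(); out.append(ray(c,*(o+ts[k]*n),.03)[:2])
    out=np.float32(out); l=cv2.fitLine(out,cv2.DIST_HUBER,0,.01,.001).ravel(); return l
ls=[edge((290,13),(450,142)),edge((178,187),(290,13)),edge((178,187),(250,233))]
for l in ls: print(np.degrees(np.arctan2(l[1],l[0])).round(2), l.round(4))
def X(a,b):
    s=np.linalg.solve(np.array([a[:2],-b[:2]]).T.astype(float),b[2:]-a[2:]); return a[2:]+s[0]*a[:2]
A=X(ls[0],ls[1]);B=X(ls[1],ls[2]); print('corners',A,B,np.linalg.norm(A-B))
for n,p,z in [("knob",(321,180),.125),("scr",(293,38),.03),("scr",(430,147),.03),("scr",(196,185),.03),("start",(327.5,277.5),.052),("post",(279,226),.074)]: print(n,ray(c,*p,z).round(4))
E
```

```text
54.28 [ 0.5838  0.8119  0.694  -0.3034]
-35.69 [ 0.8122 -0.5834  0.6565 -0.134 ]
54.19 [ 0.5851  0.8109  0.5405 -0.1079]
corners [ 0.76155849 -0.20949688] [ 0.5676555 -0.0702041] 0.23874850850436624
knob [ 0.5945 -0.2374  0.125 ]
scr [ 0.7341 -0.214   0.03  ]
scr [ 0.6161 -0.3784  0.03  ]
scr [ 0.5705 -0.0964  0.03  ]
start [ 0.4562 -0.2593  0.052 ]
post [ 0.5322 -0.1983  0.074 ]
```

View pics/w2c.png

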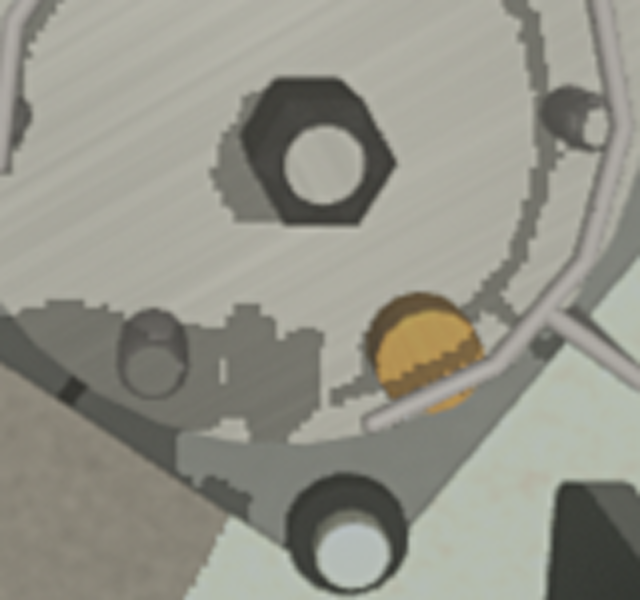

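```bash
python3 - <<'E'
from h import *
c=get_calibration("wrist"); ax=np.array([.5944,-.2374])
P=lambda x,y:(240+x/4-.4,140+y/4-.4)
for n,p,z in [("post_l top",P(152,369),.074),("post m top",P(597,128),.074),("std top",P(428,362),.068),("mark",P(72,388),.030),("start",P(353,556),.052)]:
    q=ray(c,*p,z); d=q[:2]-ax; print(n,q.round(4),'r',np.hypot(*d).round(4),'ang',np.degrees(np.arctan2(d[1],d[0])).round(1))
hx=[(277,78),(340,78),(396,162),(359,224),(285,224),(242,135)]
H=[ray(c,*P(*p),.125)[:2] for p in hx]
for i in range(6):
    e=H[(i+1)%6]-H[i]; print(np.linalg.norm(e).round(4),np.degrees(np.arctan2(e[1],e[0])).round(1)%60)
b=(.5944-.12*.8121,-.2374+.12*.5835); print('front mid',b)
E
```

```text
post_l top [ 0.5251 -0.1967  0.074 ] r 0.0803 ang 149.6
post m top [ 0.5939 -0.3171  0.074 ] r 0.0797 ang -90.4
std top [ 0.525  -0.2764  0.068 ] r 0.0796 ang -150.7
mark [ 0.5029 -0.1708  0.03  ] r 0.1132 ang 144.0
start [ 0.4546 -0.2598  0.052 ] r 0.1415 ang -170.9
0.0144 29.900000000000006
0.0238 35.099999999999994
0.0168 31.599999999999994
0.0174 29.900000000000006
0.0236 26.3
0.0153 29.3
front mid (0.49694800000000006, -0.16738)
```

Request:
apply_moves(
  moves=[
    [[1.06, 3.87, 0, 0, 0, -0.424, 1], [1.06, 3.87, 4, 0, 0, -0.424, 1], [1.06, 3.87, 8, 0, 0, -0.424, 1], [1.06, 3.87, 12, 0, 0, -0.424, 1], [1.06, 3.87, 14, 0, 0, -0.424, 1], [1.06, 3.87, 15, 0, 0, -0.424, 1], [1.06, 3.87, 16, 0, 0, -0.424, 1], [1.06, 3.87, 16.7, 0, 0, -0.424, 1]],
  ],
)

```text
time_s: 4.1
eef_pos: [0.5953, -0.237, 0.1133]
eef_rot: [0.001, 0.978, 0.211, 0.001]
wrist_force: [-1.3, 0.5, -0.1]
opening: 0.999
```

Request:
apply_moves(
  moves=[
    [[0, 0, 0, 0, 0, 0, 0.3], [0, 0, 0, 0, 0, 0, 0.2], [0, 0, 0, 0, 0, 0, 0.2], [0, 0, 0, 0, 0, 0, 0.2], [0, 0, 0, 0, 0, 0, 0.2], [0, 0, 0, 0, 0, 0, 0.2]],
  ],
)

```text
time_s: 4.7
eef_pos: [0.5952, -0.2381, 0.1139]
eef_rot: [0.001, 0.978, 0.21, 0.001]
wrist_force: [-1.2, 0.1, 5.4]
opening: 0.332
```

```bash
python3 - <<'E'
from h import *
o=get_obs(); print(o)
im,c=snap("wrist","pics/w3.png")
E
```

```text
{'time_s': 4.7, 'q': array([-5.65190959e-01,  4.39477717e-01,  1.52280694e+00, -3.00763598e-04,
        1.17685449e+00,  5.82329097e-01]), 'dq': array([ 2.67867838e-04, -2.04022677e-04,  4.64724829e-04, -3.56808887e-04,
        2.05322523e-03,  4.40429217e-05]), 'joint_efforts': array([  0.70919015, -50.61660647, -29.87914503,   0.31994529,
        -0.09757389,  -0.14683472]), 'eef_pos': array([ 0.59521891, -0.23810293,  0.11391436]), 'eef_rot': array([9.59059270e-04, 9.77675281e-01, 2.10117873e-01, 7.77450708e-04]), 'wrist_force': array([-1.18116361,  0.06800356,  5.44818672]), 'torque': array([-0.20411974,  0.14785109, -0.15946898]), 'opening': 0.33231860960481446}
```

View pics/w3.png

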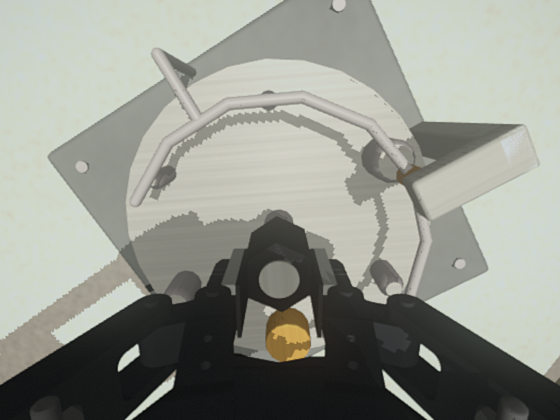

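The knob is gripped: hex vertex at the top (278,225), with the jaws on the flats. I'll release it and see where the turret settles.

Request:
apply_moves(
  moves=[
    [[0, 0, 0, 0, 0, 0, 0.5], [0, 0, 0, 0, 0, 0, 0.7], [0, 0, 0, 0, 0, 0, 0.8], [0, 0, 0, 0, 0, 0, 0.8]],
  ],
)

```text
time_s: 5.15
eef_pos: [0.5944, -0.2371, 0.1122]
eef_rot: [-0.0, 0.978, 0.21, -0.0]
wrist_force: [0.9, -0.2, -0.3]
opening: 0.802
```

```bash
python3 - <<'E'
from h import *
im,c=snap("wrist","pics/w4.png"); a=cv2.imread("pics/w3.png")
print(get_obs()['eef_pos'])
b=np.hstack([a[40:330,120:420],im[40:330,120:420,::-1]]); cv2.imwrite("pics/cmp.png",cv2.resize(b,None,fx=1.33,fy=1.33))
E
```

```text
[ 0.59441756 -0.23715967  0.11226099]
```

View pics/cmp.png

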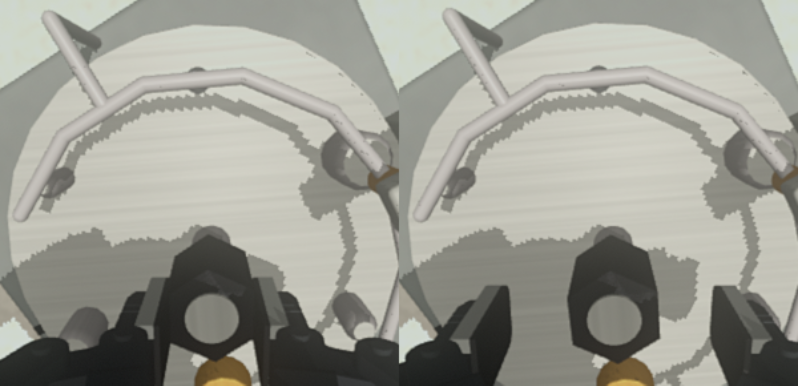

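Request:
apply_moves(
  moves=[
    [[0, 0, -5, 0, 0, 0, 1], [0, 0, -10, 0, 0, 0, 1], [0, 0, -15, 0, 0, 0, 1], [0, 0, -17, 0, 0, 0.424, 1], [0, 0, -17, 0, 0, 0.424, 1], [0, 0, -17, 0, 0, 0.424, 1], [0, 0, -17, 0, 0, 0.424, 1]],
  ],
)

```text
time_s: 5.9
eef_pos: [0.5945, -0.2372, 0.2826]
eef_rot: [0.0, 1.0, -0.001, 0.0]
wrist_force: [0.3, 0.5, -0.7]
opening: 0.995
```

```bash
python3 - <<'E'
from h import *
print(get_obs()['eef_pos'],get_obs()['eef_rot'])
im,c=snap("wrist"); ax=np.array([.5944,-.2374]); np.save('w5.npy',im)
import pickle; pickle.dump(c,open('c5.pkl','wb'))
g=ray
for a in (144.3,149.6): 
  print(proj(c,[ax[0]+.08*np.cos(np.radians(a)),ax[1]+.08*np.sin(np.radians(a)),.074]))
u,v=map(int,proj(c,[*ax,.1])); x0,y0=u-80,v-20
cv2.imwrite("pics/w5c.png",cv2.resize(im[y0:y0+120,x0:x0+160],None,fx=5,fy=5,interpolation=cv2.INTER_CUBIC)[:,:,::-1]); print(x0,y0)
E
```

```text
[ 0.59449023 -0.23723151  0.28261091] [ 5.55302504e-06  9.99999842e-01 -5.57855124e-04  6.17487368e-05]
[238.39820461 236.81810334]
[243.89309132 240.08543516]
198 165
```

View pics/w5c.png

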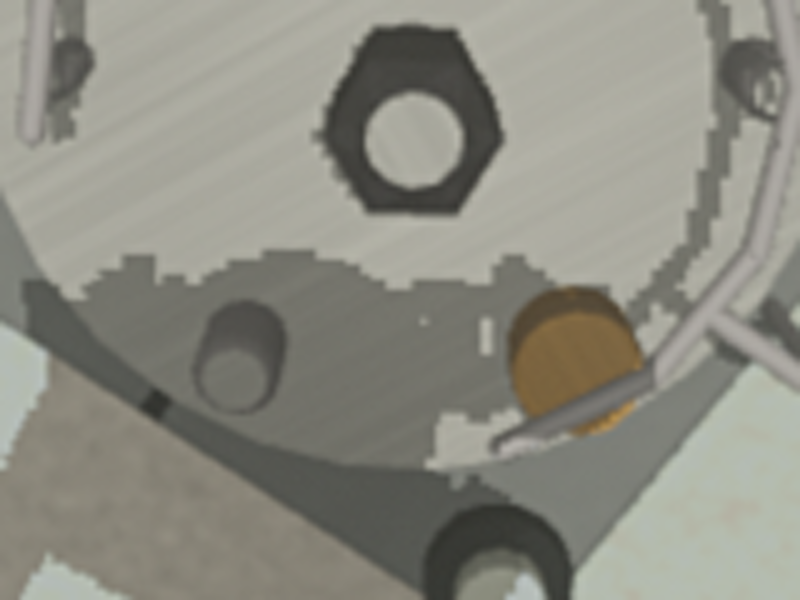

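```bash
python3 - <<'E'
from h import *
import pickle
c=pickle.load(open('c5.pkl','rb')); ax=np.array([.5944,-.2374])
P=lambda x,y:(198+x/5-.4,165+y/5-.4)
for n,p,z in [("post",P(236,378),.074),("std",P(574,372),.068),("knob",P(414,138),.125),("gl",P(32,135),.092),("gr",P(500,440),.092),("mark",P(155,403),.030),("m",P(769,97),.074)]:
    q=ray(c,*p,z); d=q[:2]-ax; print(n,q.round(4),'r',np.hypot(*d).round(4),'ang',np.degrees(np.arctan2(d[1],d[0])).round(1))
# probe from w3? use top view probe arm
E
```

```text
post [ 0.5253 -0.198   0.074 ] r 0.0796 ang 150.3
std [ 0.5242 -0.2767  0.068 ] r 0.0804 ang -150.8
knob [ 0.5936 -0.2389  0.125 ] r 0.0017 ang -119.1
gl [ 0.5869 -0.1587  0.092 ] r 0.079 ang 95.4
gr [ 0.5174 -0.258   0.092 ] r 0.0797 ang -165.0
mark [ 0.5013 -0.1718  0.03  ] r 0.1139 ang 144.8
m [ 0.591  -0.3173  0.074 ] r 0.08 ang -92.5
```

Request:
apply_moves(
  moves=[
    [[-15.2, -33.1, 0, 0, 0, 0, 1], [-15.2, -33.1, 0, 0, 0, 0, 1], [-15.2, -33.1, 0, 0, 0, 0, 1], [-15.2, -33.1, 0, 0, 0, 0, 1], [-15.2, -33.1, 0, 0, 0, 0, 1], [-15.2, -33.1, 0, 0, 0, 0, 1], [-15.2, -33.1, 0, 0, 0, 0, 1], [-15.2, -33.1, 0, 0, 0, 0, 1]],
  ],
)

```text
time_s: 6.75
eef_pos: [0.4404, 0.0971, 0.2824]
eef_rot: [-0.001, 1.0, 0.004, -0.0]
wrist_force: [0.2, 0.2, 0.1]
opening: 1.001
```

Request:
apply_moves(
  moves=[
    [[0, 0, 5, 0, 0, 0, 1], [0, 0, 9, 0, 0, 0, 1], [0, 0, 11, 0, 0, 0, 1], [0, 0, 11, 0, 0, 0, 1]],
  ],
)

```text
time_s: 7.15
eef_pos: [0.4402, 0.0935, 0.1692]
eef_rot: [-0.0, 1.0, 0.001, -0.003]
wrist_force: [0.3, -0.1, 0.4]
opening: 0.999
```

```bash
python3 - <<'E'
from h import *
print(get_obs()['eef_pos'])
im,c=snap("wrist","pics/w6.png")
for X in [(.4425,.094,.02)]:
    p=proj(c,X); print(p); ring(im,c,*p,w=70); 
E
```

```text
[0.44018513 0.09351237 0.16922479]
[278.19736342 189.67096047]
outer [441.   92.2] [46.3 48.7]
hole [442.   92.5] [20.  22.6]
```

Request:
apply_moves(
  moves=[
    [[0.15, 0.1, 5, 0, 0, 0, 1], [0.15, 0.1, 10, 0, 0, 0, 1], [0.15, 0.1, 12.5, 0, 0, 0, 1], [0.15, 0.1, 14, 0, 0, 0, 1], [0.15, 0.1, 14.9, 0, 0, 0, 1], [0.15, 0.1, 14.9, 0, 0, 0, 1]],
  ],
)

```text
time_s: 7.8
eef_pos: [0.4449, 0.0924, 0.0238]
eef_rot: [0.0, 1.0, 0.0, 0.0]
wrist_force: [0.4, -0.4, -0.5]
opening: 0.999
```

Request:
apply_moves(
  moves=[
    [[0, 0, 0, 0, 0, 0, 0.5], [0, 0, 0, 0, 0, 0, 0.4], [0, 0, 0, 0, 0, 0, 0.4], [0, 0, 0, 0, 0, 0, 0.4], [0, 0, 0, 0, 0, 0, 0.8], [0, 0, 0, 0, 0, 0, 0.8], [0, 0, 0, 0, 0, 0, 0.8]],
  ],
)

```text
time_s: 8.5
eef_pos: [0.4441, 0.0927, 0.0235]
eef_rot: [0.0, 1.0, -0.0, -0.0]
wrist_force: [0.1, 0.8, -0.3]
opening: 0.803
```

Request:
apply_moves(
  moves=[
    [[0, 0, 0, 0, 0, -0.15, 0.8], [0, 0, 0, 0, 0, -0.3, 0.8], [0, 0, 0, 0, 0, -0.45, 0.8], [0, 0, 0, 0, 0, -0.6, 0.8], [0, 0, 0, 0, 0, -0.75, 0.8], [0, 0, 0, 0, 0, -0.9, 0.8], [0, 0, 0, 0, 0, -1.04, 0.8], [0, 0, 0, 0, 0, -1.04, 0.8]],
  ],
)

```text
time_s: 9.3
eef_pos: [0.444, 0.0927, 0.0234]
eef_rot: [-0.0, 0.868, 0.497, -0.0]
wrist_force: [0.2, -0.1, 0.3]
opening: 0.796
```

Request:
apply_moves(
  moves=[
    [[0, 0, 0, 0, 0, 0, 0.4], [0, 0, 0, 0, 0, 0, 0.4], [0, 0, 0, 0, 0, 0, 0.4], [0, 0, 0, 0, 0, 0, 0.4], [0, 0, 0, 0, 0, 0, 0.4]],
  ],
)

```text
time_s: 9.8
eef_pos: [0.4441, 0.0927, 0.0235]
eef_rot: [0.0, 0.868, 0.497, -0.0]
wrist_force: [-0.7, -0.2, 1.1]
opening: 0.401
```

```bash
python3 - <<'E'
from h import *
im,c=snap("wrist","pics/w7.png"); print(proj(c,[.444,.0927,.02]))
cv2.imwrite("pics/w7c.png",im[80:420,80:480,::-1])
E
```

```text
[279.05590775 259.90961948]
```

View pics/w7c.png

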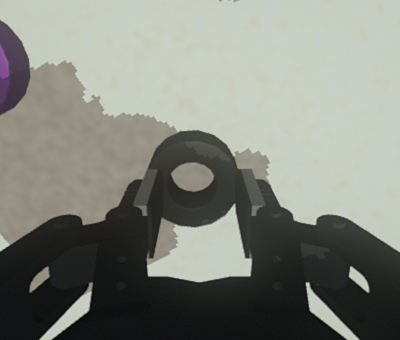

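Request:
apply_moves(
  moves=[
    [[0, 0, 0, 0, 0, 0, 0.2], [0, 0, 0, 0, 0, 0, 0.2], [0, 0, 0, 0, 0, 0, 0.2]],
  ],
)

```text
time_s: 10.15
eef_pos: [0.4441, 0.0927, 0.0235]
eef_rot: [-0.0, 0.868, 0.497, -0.0]
wrist_force: [-0.4, -0.5, -0.1]
opening: 0.198
```

```bash
python3 - <<'E'
from h import *
im,c=snap("wrist"); o=get_obs(); print(o['opening'],o['wrist_force'])
im=im[225:300,215:345]; cv2.imwrite("pics/w8c.png",cv2.resize(im,None,fx=5,fy=5,interpolation=cv2.INTER_CUBIC)[:,:,::-1])
g=im.max(2).astype(int); print(g[33][::3]); print(g[25][::3])
E
```

```text
0.20084709625980152 [-0.08258767  0.25623242 -0.0370476 ]
[150 150 153 126  52  53  53  49  47  48  81  81  80  81  43  53 147 147
 149 147 148 148 147 145 145 145 107  55  51  52  87  89  90  85  58  95
 111 153 151 151 150 149 152 151]
[152 152 150 151  58  56  56  57  55  55  71  82  82  83  46  65 148 145
 146 145 143 141 139 139 144 133  57  59  55  85  91  90  93  65  68 153
 151 149 149 148 148 148 151 149]
```

View pics/w8c.png

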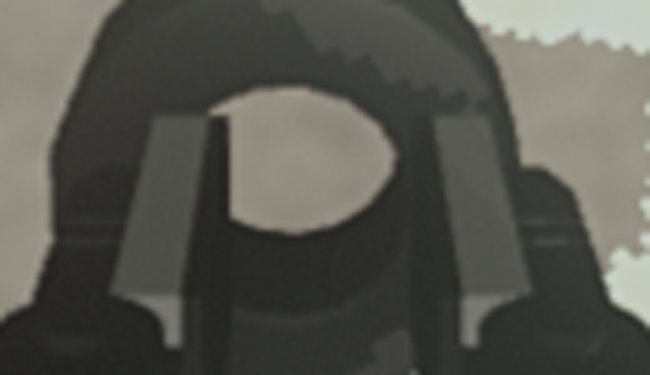

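```bash
python3 - <<'E'
from h import *
im,c=snap("side"); u,v=map(int,proj(c,[.444,.0927,.02])); print(u,v)
y0=max(v-80,0); x0=max(u-100,0); cv2.imwrite("pics/s8.png",cv2.resize(im[y0:y0+130,x0:x0+200],None,fx=4,fy=4,interpolation=cv2.INTER_CUBIC)[:,:,::-1])
E
```

```text
342 284
```

View pics/s8.png

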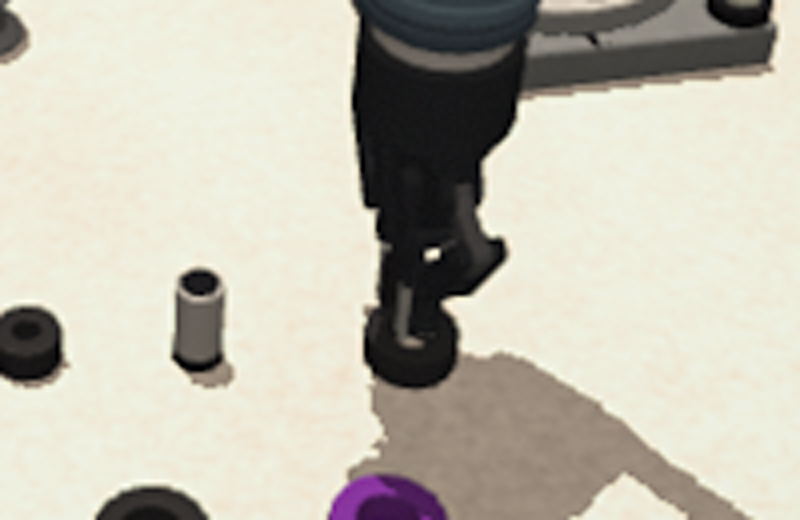

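The tips close above the ring and reach less far than I assumed. I'll open, go 10 mm lower and try again, watching the force.

Request:
apply_moves(
  moves=[
    [[0, 0, 0, 0, 0, 0, 0.8], [0, 0, 0, 0, 0, 0, 0.8], [0, 0, 0, 0, 0, 0, 0.8], [0, 0, 0, 0, 0, 0, 0.8], [0, 0, 0.3, 0, 0, 0, 0.8], [0, 0, 0.6, 0, 0, 0, 0.8], [0, 0, 0.9, 0, 0, 0, 0.8]],
  ],
)

```text
time_s: 10.95
eef_pos: [0.4439, 0.0927, 0.0141]
eef_rot: [-0.0, 0.868, 0.497, -0.0]
wrist_force: [0.2, -0.8, -0.4]
opening: 0.802
```

Request:
apply_moves(
  moves=[
    [[0, 0, 0, 0, 0, 0, 0.4], [0, 0, 0, 0, 0, 0, 0.4], [0, 0, 0, 0, 0, 0, 0.4], [0, 0, 0, 0, 0, 0, 0.4], [0, 0, 0, 0, 0, 0, 0.4]],
  ],
)

```text
time_s: 11.45
eef_pos: [0.4437, 0.0927, 0.015]
eef_rot: [-0.0, 0.868, 0.497, -0.0]
wrist_force: [-3.5, 0.1, 9.1]
opening: 0.495
```

Request:
apply_moves(
  moves=[
    [[0, 0, 0, 0, 0, 0, 0.8], [0, 0, 0, 0, 0, 0, 0.8], [0, 0, 0, 0, 0, 0, 0.8], [0, 0, 0.2, 0, 0, 0, 0.8], [0, 0, 0.4, 0, 0, 0, 0.8], [0, 0, 0.6, 0, 0, 0, 0.8], [0, 0, 0.6, 0, 0, 0, 0.8]],
  ],
)

```text
time_s: 12.15
eef_pos: [0.4438, 0.0927, 0.0081]
eef_rot: [-0.0, 0.868, 0.497, -0.0]
wrist_force: [0.3, -0.3, -0.5]
opening: 0.801
```

Request:
apply_moves(
  moves=[
    [[0, 0, 0, 0, 0, 0, 0.55], [0, 0, 0, 0, 0, 0, 0.4], [0, 0, 0, 0, 0, 0, 0.4], [0, 0, 0, 0, 0, 0, 0.4]],
  ],
)

```text
time_s: 12.55
eef_pos: [0.444, 0.0927, 0.0091]
eef_rot: [-0.0, 0.868, 0.497, -0.0]
wrist_force: [-3.3, 0.5, 8.8]
opening: 0.52
```

```bash
python3 - <<'E'
from h import *
im,c=snap("wrist"); o=get_obs(); print(o['opening'],o['wrist_force'],o['eef_pos'])
im=im[215:315,200:360]; cv2.imwrite("pics/w9c.png",cv2.resize(im,None,fx=5,fy=5,interpolation=cv2.INTER_CUBIC)[:,:,::-1])
E
```

```text
0.5292014695050195 [-3.90215505  0.69511976  7.79049732] [0.44405181 0.09272627 0.00909854]
```

View pics/w9c.png

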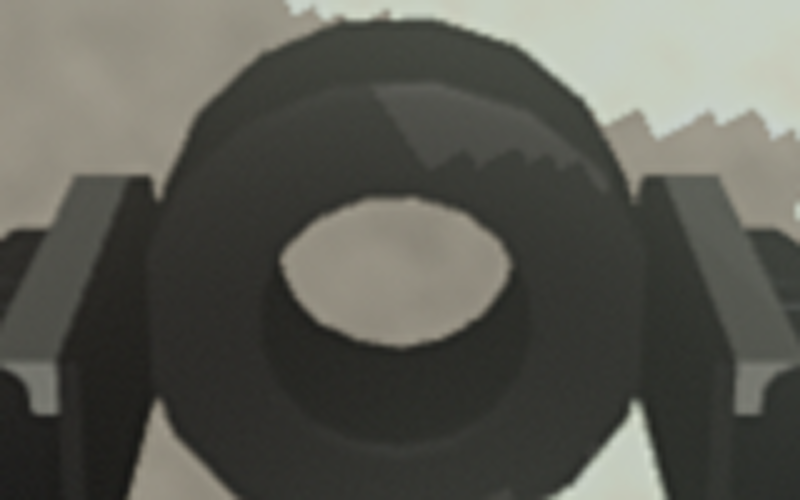

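The bore spans 53.6 px, about 24 mm, so this is core_l. It's centred between the pads and gripped at opening 0.53. I'll lift it and carry it over the gap post.

Request:
apply_moves(
  moves=[
    [[0, 0, -3, 0, 0, 0, 0.4], [0, 0, -7, 0, 0, 0, 0.4], [0, 0, -11, 0, 0, 0, 0.4], [0, 0, -15, 0, 0, 0, 0.4], [0, 0, -15, 0, 0, 0, 0.4]],
  ],
)

```text
time_s: 13.1
eef_pos: [0.448, 0.0926, 0.1642]
eef_rot: [0.003, 0.868, 0.497, 0.005]
wrist_force: [1.2, -0.8, -1.6]
opening: 0.522
```

Request:
apply_moves(
  moves=[
    [[-3, 3.1, 0, 0, 0, 0, 0.4], [-6.3, 6.6, 0, 0, 0, 0, 0.4], [-9.6, 10.1, 0, 0, 0, 0, 0.4], [-12.9, 13.5, 0, 0, 0, 0, 0.4], [-16.2, 17, 0, 0, 0, 0, 0.4], [-19, 20, 0, 0, 0, 0, 0.4], [-20.7, 21.7, 0, 0, 0, 0, 0.4], [-20.7, 21.7, 0, 0, 0, 0, 0.4]],
  ],
)

```text
time_s: 13.9
eef_pos: [0.5263, -0.1989, 0.1573]
eef_rot: [-0.0, 0.869, 0.495, -0.0]
wrist_force: [-0.4, -0.2, -2.2]
opening: 0.52
```

```bash
python3 - <<'E'
from h import *
im,c=snap("wrist"); o=get_obs(); print(o['opening'],o['wrist_force'],o['eef_pos'],o['eef_rot'])
im=im[150:350,140:420]; cv2.imwrite("pics/w10c.png",cv2.resize(im,None,fx=2.8,fy=2.8,interpolation=cv2.INTER_CUBIC)[:,:,::-1])
E
```

```text
0.5208794417865832 [-0.79990831  0.23647822 -1.7598445 ] [ 0.52578482 -0.19682038  0.15708466] [-9.02049918e-04  8.68509752e-01  4.95671065e-01 -4.38019569e-04]
```

View pics/w10c.png

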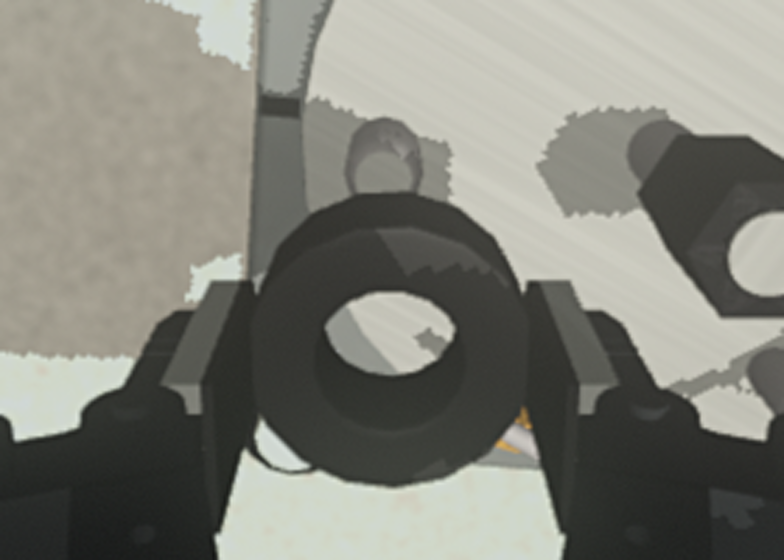

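The held ring is centred at (279,278) and the post top at (277.5,211.5). I'll compute their offset in the one calibration.

```bash
python3 - <<'E'
from h import *
c=get_calibration("wrist"); o=get_obs(); print(o['eef_pos'])
z=o['eef_pos'][2]
r=ray(c,279.3,278.2,z+.011); p=ray(c,277.5,211.4,.074); print('ring',r.round(4),'post',p.round(4),'d',(p-r)[:2].round(4))
a=1.04; x=np.array([np.cos(a),np.sin(a)]);y=np.array([np.sin(a),-np.cos(a)]); d=(p-r)[:2]; print('tool x,y',d@x,d@y, 'ring rel tcp tool',(r[:2]-o['eef_pos'][:2])@x,(r[:2]-o['eef_pos'][:2])@y)
E
```

```text
[ 0.52578482 -0.19682038  0.15708466]
ring [ 0.5246 -0.1989  0.1681] post [ 0.5256 -0.1947  0.074 ] d [0.001  0.0042]
tool x,y 0.004129436688120295 -0.0012424863204376947 ring rel tcp tool -0.002408304310567152 2.255469942693648e-05
```

Request:
apply_moves(
  moves=[
    [[0.15, 0, 2, 0, 0, 0, 0.4], [0.15, 0, 4, 0, 0, 0, 0.4], [0.15, 0, 6, 0, 0, 0, 0.4], [0.15, 0, 7, 0, 0, 0, 0.4], [0.15, 0, 7.4, 0, 0, 0, 0.4], [0.15, 0, 7.7, 0, 0, 0, 0.4], [0.15, 0, 8.0, 0, 0, 0, 0.4], [0.15, 0, 8.2, 0, 0, 0, 0.4]],
  ],
)

```text
time_s: 14.75
eef_pos: [0.5276, -0.1946, 0.0771]
eef_rot: [0.001, 0.868, 0.497, 0.0]
wrist_force: [-0.6, 0.6, -2.4]
opening: 0.523
```

Request:
apply_moves(
  moves=[
    [[0, 0, 0.3, 0, 0, 0, 0.4], [0, 0, 0.6, 0, 0, 0, 0.4], [0, 0, 0.9, 0, 0, 0, 0.4], [0, 0, 1.2, 0, 0, 0, 0.4], [0, 0, 1.5, 0, 0, 0, 0.4], [0, 0, 1.7, 0, 0, 0, 0.4]],
  ],
)

```text
time_s: 15.35
eef_pos: [0.527, -0.1943, 0.0591]
eef_rot: [-0.0, 0.868, 0.497, -0.0]
wrist_force: [0.2, 0.8, -1.3]
opening: 0.519
```

Request:
apply_moves(
  moves=[
    [[0, 0, 0.2, 0, 0, 0, 0.4], [0, 0, 0.4, 0, 0, 0, 0.4], [0, 0, 0.5, 0, 0, 0, 0.4]],
  ],
)

```text
time_s: 15.65
eef_pos: [0.5272, -0.1945, 0.0551]
eef_rot: [-0.0, 0.868, 0.497, -0.0]
wrist_force: [-4.6, 2.1, 10.9]
opening: 0.522
```

Request:
apply_moves(
  moves=[
    [[0, 0, 0, 0, 0, 0, 0.6], [0, 0, 0, 0, 0, 0, 0.65], [0, 0, 0, 0, 0, 0, 0.65], [0, 0, 0, 0, 0, 0, 0.65]],
  ],
)

```text
time_s: 16.05
eef_pos: [0.5272, -0.1944, 0.0545]
eef_rot: [0.0, 0.868, 0.497, 0.0]
wrist_force: [0.8, -0.6, -0.4]
opening: 0.645
```

```bash
python3 - <<'E'
from h import *
im,c=snap("wrist","pics/w11.png"); o=get_obs(); print(o['opening'],o['wrist_force'],o['eef_pos'],o['eef_rot'])
p=proj(c,[.5255,-.196,.066]); print(p); ring(im,c,*p,z=.066,lim=100,w=70)
E
```

```text
0.6515214671671229 [0.45461897 0.06120061 0.75681287] [ 0.52718459 -0.19442546  0.05451151] [5.08954598e-05 8.67878047e-01 4.96777306e-01 3.33668384e-05]
[277.79498755 278.29909266]
outer [ 550.5 -211.8] [ 3.8 35.6]
outer [ 518.7 -193. ] [55.  72.7]
hole [ 523.7 -199.4] [16.3 17.8]
```

Request:
apply_moves(
  moves=[
    [[0, 0, -2, 0, 0, 0, 0.65], [0, 0, -6, 0, 0, 0, 0.65], [0, 0, -11, 0, 0, 0, 0.8], [-0.1, 3, -11, 0, 0, 0.15, 1], [-0.33, 7, -11, 0, 0, 0.3, 1], [-0.33, 8, -11, 0, 0, 0.45, 1], [-0.33, 8, -11, 0, 0, 0.524, 1], [-0.33, 8, -11, 0, 0, 0.524, 1]],
  ],
)

```text
time_s: 16.9
eef_pos: [0.5945, -0.2379, 0.1641]
eef_rot: [-0.0, 0.967, 0.255, -0.0]
wrist_force: [0.2, 1.0, -0.5]
opening: 0.999
```

Request:
apply_moves(
  moves=[
    [[0, 0, 2, 0, 0, 0, 1], [0, 0, 4, 0, 0, 0, 1], [0, 0, 5.5, 0, 0, 0, 1], [0, 0, 6.3, 0, 0, 0, 0.5], [0, 0, 6.3, 0, 0, 0, 0.2], [0, 0, 6.3, 0, 0, 0, 0.2], [0, 0, 6.3, 0, 0, 0, 0.2], [0, 0, 6.3, 0, 0, 0, 0.2]],
  ],
)

```text
time_s: 17.7
eef_pos: [0.5951, -0.238, 0.1029]
eef_rot: [0.001, 0.967, 0.255, 0.001]
wrist_force: [-2.0, 0.7, 5.3]
opening: 0.335
```

Request:
apply_moves(
  moves=[
    [[0, 0, 0, 0, 0, -0.13, 0.2], [0, 0, 0, 0, 0, -0.26, 0.2], [0, 0, 0, 0, 0, -0.39, 0.2], [0, 0, 0, 0, 0, -0.52, 0.2], [0, 0, 0, 0, 0, -0.65, 0.2], [0, 0, 0, 0, 0, -0.78, 0.2], [0, 0, 0, 0, 0, -0.91, 0.2], [0, 0, 0, 0, 0, -0.955, 0.2]],
  ],
)

```text
time_s: 18.5
eef_pos: [0.594, -0.237, 0.1029]
eef_rot: [-0.001, 0.74, 0.673, 0.0]
wrist_force: [-6.3, 4.7, 8.7]
opening: 0.335
```

```bash
python3 - <<'E'
from h import *
o=get_obs(); print(o['opening'],o['wrist_force'],o['torque'],o['eef_pos'],o['eef_rot'])
E
```

```text
0.33548758798482425 [-6.31597389  4.74084928  8.73142043] [ 0.80266236  0.94770125 -0.19922351] [ 0.59404525 -0.236994    0.10293779] [-7.32543113e-04  7.40044063e-01  6.72557988e-01  2.51267738e-05]
```

Request:
apply_moves(
  moves=[
    [[0, 0, 0, 0, 0, 0, 0.5], [0, 0, 0, 0, 0, 0, 0.8], [0, 0, 0, 0, 0, 0, 1], [0, 0, -3, 0, 0, 0, 1], [0, 0, -7, 0, 0, 0.1, 1], [0, 0, -12, 0, 0, 0.25, 1], [0, 0, -16, 0, 0, 0.4, 1], [0, 0, -18, 0, 0, 0.55, 1]],
  ],
)

```text
time_s: 19.3
eef_pos: [0.596, -0.2388, 0.2869]
eef_rot: [0.003, 0.897, 0.441, 0.002]
wrist_force: [0.5, -0.8, -0.8]
opening: 1.001
```

Request:
apply_moves(
  moves=[
    [[0, 0, 0, 0, 0, 0.15, 1], [0, 0, 0, 0, 0, 0.3, 1], [0, 0, 0, 0, 0, 0.45, 1], [0, 0, 0, 0, 0, 0.6, 1], [0, 0, 0, 0, 0, 0.75, 1], [0, 0, 0, 0, 0, 0.9, 1], [0, 0, 0, 0, 0, 0.922, 1], [0, 0, 0, 0, 0, 0.922, 1]],
  ],
)

```text
time_s: 20.1
eef_pos: [0.5945, -0.2379, 0.2815]
eef_rot: [0.0, 1.0, 0.001, 0.0]
wrist_force: [1.0, -0.5, -0.1]
opening: 1.0
```

```bash
python3 - <<'E'
from h import *
import pickle
im,c=snap("wrist"); o=get_obs(); print(o['eef_pos'],o['eef_rot'],o['q'].round(2))
np.save('w12.npy',im); pickle.dump(c,open('c12.pkl','wb'))
u,v=map(int,proj(c,[.5944,-.2374,.1])); x0,y0=u-100,v-75; print(x0,y0)
cv2.imwrite("pics/w12c.png",cv2.resize(im[y0:y0+150,x0:x0+200],None,fx=4,fy=4,interpolation=cv2.INTER_CUBIC)[:,:,::-1])
E
```

```text
[ 0.59447048 -0.23781744  0.28146069] [1.94079653e-05 9.99999589e-01 9.06414826e-04 9.07505011e-06] [-0.57  0.29  1.37 -0.    1.48  1.  ]
178 111
```

View pics/w12c.png

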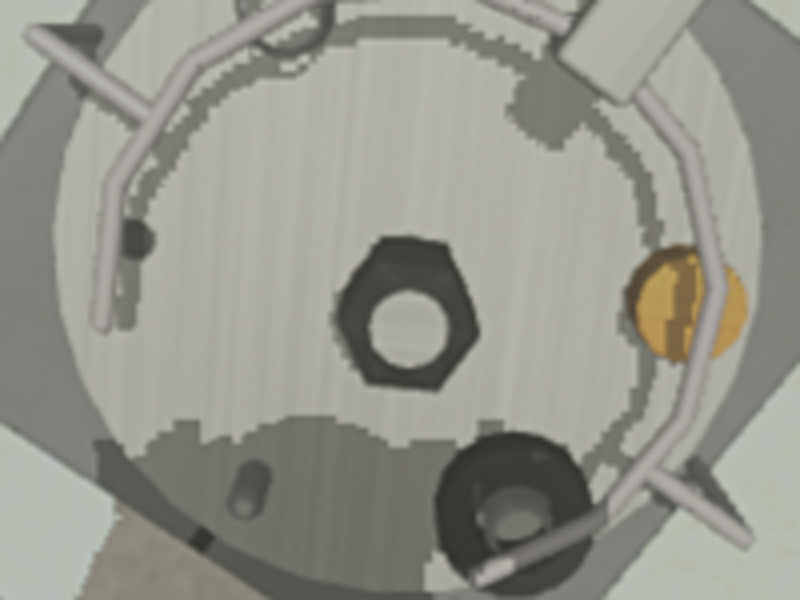

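core_l sits on its post at crop (515,517), and post_s is now at the gap with its top at (246,503). The standard is at (690,305). Next I'll get the turret angle.

```bash
python3 - <<'E'
from h import *
import pickle
c=pickle.load(open('c12.pkl','rb')); 
P=lambda x,y:(178+x/4-.4,111+y/4-.4)
k=ray(c,*P(408,327),.125)[:2]; print('knob',k)
ax=np.array([.5944,-.2374])
for n,p,z in [("s top",P(246,503),.074),("l top",P(516,517),.074),("std",P(691,303),.068),("empty",P(135,239),.046),("mark",P(202,539),.03),("gl",P(102,325),.092),("gr",P(483,575),.092)]:
    q=ray(c,*p,z)[:2]
    for a in (ax,k): d=q-a; print(n,q.round(4),'r',np.hypot(*d).round(4),'ang',np.degrees(np.arctan2(d[1],d[0])).round(1),end=' | ')
    print()
hx=[(381,238),(447,243),(480,330),(437,390),(368,384),(336,312)]
H=[ray(c,*P(*p),.125)[:2] for p in hx]
print([round(float(np.degrees(np.arctan2(*(H[(i+1)%6]-H[i])[::-1]))%60),1) for i in range(6)])
E
```

```text
knob [ 0.59369486 -0.23870208]
s top [ 0.5303 -0.1925] r 0.0783 ang 145.0 | s top [ 0.5303 -0.1925] r 0.0785 ang 143.9 | 
l top [ 0.526 -0.27 ] r 0.0758 ang -154.5 | l top [ 0.526 -0.27 ] r 0.0746 ang -155.2 | 
std [ 0.5875 -0.318 ] r 0.0809 ang -94.9 | std [ 0.5875 -0.318 ] r 0.0795 ang -94.5 | 
empty [ 0.602  -0.1591] r 0.0787 ang 84.5 | empty [ 0.602  -0.1591] r 0.08 ang 84.0 | 
mark [ 0.5013 -0.1721] r 0.1137 ang 145.0 | mark [ 0.5013 -0.1721] r 0.1139 ang 144.2 | 
gl [ 0.5867 -0.1587] r 0.0791 ang 95.6 | gl [ 0.5867 -0.1587] r 0.0803 ang 95.0 | 
gr [ 0.5158 -0.2596] r 0.0816 ang -164.2 | gr [ 0.5158 -0.2596] r 0.0806 ang -165.0 | 
[25.6, 21.1, 25.6, 24.8, 22.8, 28.6]
```

The turret is now on the click, with post_s at 144.5° matching the front mark. Next is core_s.

Request:
apply_moves(
  moves=[
    [[-1.7, -38, 0, 0, 0, 0, 1], [-1.7, -38, 0, 0, 0, 0, 1], [-1.7, -38, 0, 0, 0, 0, 1], [-1.7, -38, 0, 0, 0, 0, 1], [-1.7, -38, 0, 0, 0, 0, 1], [-1.7, -38, 0, 0, 0, 0, 1], [-1.7, -38, 0, 0, 0, 0, 1], [-1.7, -38, 0, 0, 0, 0, 1]],
  ],
)

```text
time_s: 20.95
eef_pos: [0.5772, 0.1458, 0.2818]
eef_rot: [-0.0, 1.0, 0.002, 0.0]
wrist_force: [-0.6, -0.0, 0.9]
opening: 1.001
```

Request:
apply_moves(
  moves=[
    [[0, -4, 3, 0, 0, 0, 1], [0, -8.1, 6, 0, 0, 0, 1], [0, -8.1, 10, 0, 0, 0, 1], [0, -8.1, 11, 0, 0, 0, 1], [0, -8.1, 11, 0, 0, 0, 1]],
  ],
)

```text
time_s: 21.45
eef_pos: [0.5767, 0.2227, 0.1695]
eef_rot: [0.001, 1.0, 0.0, -0.002]
wrist_force: [-0.6, -0.7, 0.5]
opening: 0.998
```

```bash
python3 - <<'E'
from h import *
im,c=snap("wrist","pics/w13.png"); print(get_obs()['eef_pos'],get_obs()['eef_rot'])
p=proj(c,[.5777,.224,.02]); print(p); ring(im,c,*p,w=60)
im,c=snap("top","pics/t13.png")
for X in [(.450,.2715,.02),(.5777,.224,.02)]:
    p=proj(c,X); print(p); ring(im,c,*p,w=14,lim=100)
E
```

```text
[0.57822802 0.22260095 0.17184185] [ 1.47080019e-04  9.99999832e-01 -4.83445605e-04 -2.83246193e-04]
[277.16042275 191.37609769]
outer [526.4 173.2] [15.1 19.4]
outer [579.2 224.9] [34.3 36.9]
hole [579.9 225. ] [10.9 13. ]
[195.873617   265.50721541]
outer [449.2 278.7] [73.3 90.6]
[213.793353   217.53221254]
outer [586.7 225.2] [61.8 83.8]
```

Request:
apply_moves(
  moves=[
    [[0.16, -0.09, 5, 0, 0, 0, 0.8], [0.16, -0.09, 10, 0, 0, 0, 0.8], [0.16, -0.09, 13, 0, 0, 0, 0.8], [0.16, -0.09, 15, 0, 0, 0, 0.8], [0.16, -0.09, 16.1, 0, 0, 0, 0.8], [0.16, -0.09, 16.1, 0, 0, 0, 0.8]],
  ],
)

```text
time_s: 22.15
eef_pos: [0.5804, 0.2235, 0.0109]
eef_rot: [-0.0, 1.0, -0.001, 0.0]
wrist_force: [0.6, -0.3, 0.2]
opening: 0.797
```

Request:
apply_moves(
  moves=[
    [[0, 0, 0, 0, 0, 0, 0.45], [0, 0, 0, 0, 0, 0, 0.25], [0, 0, 0, 0, 0, 0, 0.25], [0, 0, 0, 0, 0, 0, 0.25], [0, 0, 0, 0, 0, 0, 0.25]],
  ],
)

```text
time_s: 22.65
eef_pos: [0.5814, 0.2244, 0.0131]
eef_rot: [-0.0, 1.0, -0.0, 0.002]
wrist_force: [-0.3, -1.4, 6.5]
opening: 0.371
```

Request:
apply_moves(
  moves=[
    [[0, 0, 0, 0, 0, 0, 0.65], [0, 0, 0, 0, 0, 0, 0.65], [0, 0, 0, 0, 0, -0.15, 0.65], [0, 0, 0, 0, 0, -0.3, 0.65], [0, 0, 0, 0, 0, -0.45, 0.65], [0, 0, 0, 0, 0, -0.6, 0.65], [0, 0, 0, 0, 0, -0.75, 0.65], [0, 0, 0, 0, 0, -0.9, 0.65]],
  ],
)

```text
time_s: 23.45
eef_pos: [0.5796, 0.2243, 0.0106]
eef_rot: [-0.0, 0.899, 0.437, 0.0]
wrist_force: [0.6, 0.7, 0.0]
opening: 0.651
```

Request:
apply_moves(
  moves=[
    [[0, 0, 0, 0, 0, -0.046, 0.65], [0, 0, 0, 0, 0, -0.046, 0.25], [0, 0, 0, 0, 0, -0.046, 0.25], [0, 0, 0, 0, 0, -0.046, 0.25], [0, 0, 0, 0, 0, -0.046, 0.25], [0, 0, 0, 0, 0, -0.046, 0.25]],
  ],
)

```text
time_s: 24.05
eef_pos: [0.5799, 0.2243, 0.0111]
eef_rot: [0.0, 0.891, 0.455, 0.0]
wrist_force: [-1.7, -0.1, 5.8]
opening: 0.376
```

```bash
cat >> h.py <<'E'
def held(psi,z,lim=70):
    im,c=snap("wrist"); o=get_obs(); T=o['eef_pos']
    p=proj(c,[T[0],T[1],z]); u,v=int(p[0]),int(p[1])
    g=cv2.resize(im[v-45:v+45,u-45:u+45],None,fx=4,fy=4,interpolation=cv2.INTER_CUBIC).max(2)
    x=np.array([np.cos(psi),np.sin(psi)]);y=np.array([np.sin(psi),-np.cos(psi)])
    for L in (45,60,lim,85,100):
        m=(g<L).astype(np.uint8); cs,h=cv2.findContours(m,cv2.RETR_CCOMP,cv2.CHAIN_APPROX_NONE)
        for k,hh in zip(cs,h[0]):
            if hh[3]>=0 and cv2.contourArea(k)>1500:
                k=k[:,0]; uu=u-45+(k[:,0]-1.5)/4; vv=v-45+(k[:,1]-1.5)/4
                for q,nm in (((uu.min(),vv[uu.argmin()]),'L'),((uu.max(),vv[uu.argmax()]),'R'),((uu[vv.argmin()],vv.min()),'T'),((uu[vv.argmax()],vv.max()),'B')):
                    d=ray(c,*q,z if nm!='B' else z-.02)[:2]-T[:2]; print(L,nm,np.round(1e3*d@x,1),np.round(1e3*d@y,1),end='; ')
                print()
    np.save('held.npy',g); print(o['opening'],T,o['wrist_force'])
E
python3 - <<'E'
from h import *
held(.945,.02); o=get_obs()
g=np.load('held.npy'); print(g[::12,::12])
E
```

```text
60 L 3.3 -6.0; 60 R 4.4 5.4; 60 T 7.0 -1.6; 60 B -9.7 0.2; 
70 L 3.3 -5.9; 70 R 4.2 5.3; 70 T 6.8 -1.3; 70 B -9.6 0.3; 
70 L 15.0 -5.1; 70 R 12.2 11.6; 70 T 16.5 -1.4; 70 B 1.9 3.2; 
70 L 20.0 -3.5; 70 R 15.6 10.9; 70 T 21.6 -2.0; 70 B 7.5 12.1; 
85 L 3.3 -5.8; 85 R 4.0 5.2; 85 T 6.6 -1.6; 85 B -9.4 0.3; 
100 L 3.3 -5.7; 100 R 4.0 5.1; 100 T 6.5 -1.5; 100 B -9.3 0.5; 
0.37974232015726883 [0.57992984 0.22430376 0.01117091] [-1.98355219 -0.75501533  5.45557132]
[[154 152 152 153 155 155 153 151 150 150 150 205 151  68  64  72  81  80
   92 204 209 206 205 205 205 206 205 206 206 206]
 [152 151 151 153 154 155 154 153 155 142  82  62  67  70  70  71  73  72
   73  66 108 197 209 206 205 205 205 205 205 205]
 [152 150 150 150 152 153 154 160  92  64  67  67  68  69  68  70  70  71
   71  72  73  67  87 208 206 205 205 205 205 205]
 [153 152 151 151 151 151 156  81  64  64  65  66  66  66  68  68  68  69
   70  69  71  70  71  72 208 206 205 205 204 205]
 [153 155 154 155 154 155  80  61  62  63  63  64  64  65  68  69  69  68
   68  67  68  68  71  70 120 166 206 165 207 205]
 [154 155 1
[... 2414 characters left out ...]
 51  52  53  53  55  56
   56  55  56  56  53  56 188 204 203 138  48  51]
 [ 36  36  36 108 149 150 151 158 107  44  49  51  53  53  54  55  55  56
   56  57  55  45 149 211 204 202 201 188  45  51]
 [ 39  35  32 136 145 144 145 148 150 135  82  51  47  52  54  55  54  51
   48  46 122 207 205 203 204 203 202 202  43  50]
 [ 37  35  29 148 144 142 143 145 146 147 149 154 149 132  82 115 151 196
  199 213 205 203 203 202 202 204 203 212  56  51]
 [ 39  34  34 151 146 142 143 145 147 148 147 147 149 151 150 201 204 204
  203 204 203 204 204 202 202 204 203 206  90  52]
 [ 41  35  72 151 145 144 144 146 148 149 147 147 149 151 167 207 204 204
  204 204 204 204 204 204 204 203 203 204 130  49]]
```

Request:
apply_moves(
  moves=[
    [[0, 0, -3, 0, 0, 0, 0.25], [0, 0, -7, 0, 0, 0, 0.25], [0, 0, -11, 0, 0, 0, 0.25], [0, 0, -15, 0, 0, 0, 0.25], [0, 0, -15, 0, 0, 0, 0.25]],
  ],
)

```text
time_s: 24.6
eef_pos: [0.5836, 0.225, 0.1675]
eef_rot: [0.002, 0.891, 0.455, 0.006]
wrist_force: [1.4, -0.1, 0.6]
opening: 0.382
```

Request:
apply_moves(
  moves=[
    [[-4, 2.2, 0, 0, 0, 0, 0.25], [-8, 4.4, 0, 0, 0, 0, 0.25], [-12, 6.7, 0, 0, 0, 0, 0.25], [-16, 8.9, 0, 0, 0, 0, 0.25], [-20, 11.1, 0, 0, 0, 0, 0.25], [-24, 13.3, 0, 0, 0, 0, 0.25], [-28, 15.5, 0, 0, 0, 0, 0.25], [-30, 16.6, 0, 0, 0, 0, 0.25]],
  ],
)

```text
time_s: 25.4
eef_pos: [0.5373, -0.1195, 0.1597]
eef_rot: [0.0, 0.891, 0.453, -0.001]
wrist_force: [0.4, 1.4, -0.7]
opening: 0.38
```

Request:
apply_moves(
  moves=[
    [[-3, 1.7, 0, 0, 0, 0, 0.25], [-6.51, 3.65, 0, 0, 0, 0, 0.25], [-6.51, 3.65, 0, 0, 0, 0, 0.25], [-6.51, 3.65, 0, 0, 0, 0, 0.25], [-6.51, 3.65, 0, 0, 0, 0, 0.25]],
  ],
)

```text
time_s: 25.9
eef_pos: [0.5295, -0.1893, 0.1598]
eef_rot: [-0.001, 0.89, 0.455, -0.0]
wrist_force: [-0.4, 1.4, -0.4]
opening: 0.382
```

```bash
python3 - <<'E'
from h import *
o=get_obs(); print(o['eef_rot']); held(.945,o['eef_pos'][2]+.009)
E
```

```text
[-7.18083557e-04  8.90468123e-01  4.55045021e-01 -1.87949313e-04]
60 L 3.5 -5.8; 60 R 3.7 5.8; 60 T 6.9 -1.3; 60 B -10.1 -0.3; 
70 L 3.3 -5.7; 70 R 3.9 5.5; 70 T 6.8 -1.4; 70 B -9.9 -0.2; 
70 L 15.4 -0.5; 70 R 12.5 10.7; 70 T 16.1 -0.0; 70 B 2.0 10.3; 
85 L 3.3 -5.6; 85 R 3.9 5.4; 85 T 6.7 -1.3; 85 B -9.8 -0.0; 
100 L 3.6 -5.6; 100 R 3.9 5.3; 100 T 6.5 -1.4; 100 B -9.6 0.2; 
0.3761357853577397 [ 0.52962263 -0.18910672  0.15993537] [ 0.43823014  0.30699614 -1.33867838]
```

Request:
apply_moves(
  moves=[
    [[-0.05, 0.08, 2, 0, 0, 0, 0.25], [-0.05, 0.08, 4, 0, 0, 0, 0.25], [-0.05, 0.08, 6, 0, 0, 0, 0.25], [-0.05, 0.08, 7, 0, 0, 0, 0.25], [-0.05, 0.08, 7.3, 0, 0, 0, 0.25], [-0.05, 0.08, 7.5, 0, 0, 0, 0.25], [-0.05, 0.08, 7.7, 0, 0, 0, 0.25], [-0.05, 0.08, 7.8, 0, 0, 0, 0.25]],
  ],
)

```text
time_s: 26.75
eef_pos: [0.5307, -0.1914, 0.0832]
eef_rot: [0.001, 0.89, 0.455, 0.0]
wrist_force: [1.0, -0.0, -0.8]
opening: 0.378
```

Request:
apply_moves(
  moves=[
    [[0, 0, 0.1, 0, 0, 0, 0.25], [0, 0, 0.2, 0, 0, 0, 0.25], [0, 0, 0.3, 0, 0, 0, 0.25]],
  ],
)

```text
time_s: 27.05
eef_pos: [0.5302, -0.1913, 0.0796]
eef_rot: [0.0, 0.891, 0.455, 0.0]
wrist_force: [0.2, -0.3, -0.8]
opening: 0.382
```

Request:
apply_moves(
  moves=[
    [[0, 0, 0.2, 0, 0, 0, 0.25], [0, 0, 0.4, 0, 0, 0, 0.25], [0, 0, 0.6, 0, 0, 0, 0.25], [0, 0, 0.8, 0, 0, 0, 0.25], [0, 0, 1.0, 0, 0, 0, 0.25]],
  ],
)

```text
time_s: 27.55
eef_pos: [0.5301, -0.1912, 0.0692]
eef_rot: [-0.0, 0.89, 0.455, -0.0]
wrist_force: [-0.1, 0.5, -0.7]
opening: 0.381
```

Sliding freely; on down to the disc.

Request:
apply_moves(
  moves=[
    [[0, 0, 0.3, 0, 0, 0, 0.25], [0, 0, 0.6, 0, 0, 0, 0.25], [0, 0, 0.9, 0, 0, 0, 0.25], [0, 0, 1.1, 0, 0, 0, 0.25], [0, 0, 1.1, 0, 0, 0, 0.25]],
  ],
)

```text
time_s: 28.05
eef_pos: [0.5299, -0.1911, 0.0581]
eef_rot: [-0.0, 0.89, 0.455, -0.0]
wrist_force: [-0.5, 0.1, -0.3]
opening: 0.378
```

Request:
apply_moves(
  moves=[
    [[0, 0, 0.1, 0, 0, 0, 0.25], [0, 0, 0.2, 0, 0, 0, 0.25], [0, 0, 0.3, 0, 0, 0, 0.25], [0, 0, 0.3, 0, 0, 0, 0.25]],
  ],
)

```text
time_s: 28.45
eef_pos: [0.5304, -0.1913, 0.057]
eef_rot: [0.0, 0.89, 0.455, 0.0]
wrist_force: [-4.6, 2.9, 10.9]
opening: 0.377
```

Request:
apply_moves(
  moves=[
    [[0, 0, 0, 0, 0, 0, 0.5], [0, 0, 0, 0, 0, 0, 0.5], [0, 0, -2, 0, 0, 0, 0.5], [0, 0, -6, 0, 0, 0, 0.5], [0, 0, -11, 0, 0, 0, 0.6], [0.02, 3.5, -11, 0, 0, 0.15, 0.8], [0.02, 7.91, -11, 0, 0, 0.3, 1], [0.02, 7.91, -11, 0, 0, 0.45, 1]],
  ],
)

```text
time_s: 29.25
eef_pos: [0.5973, -0.2404, 0.165]
eef_rot: [0.001, 0.97, 0.241, 0.001]
wrist_force: [-0.0, 0.2, -0.2]
opening: 1.001
```

Request:
apply_moves(
  moves=[
    [[0, 0, 0, 0, 0, 0.07, 1], [0, 0, 2, 0, 0, 0.07, 1], [0, 0, 4, 0, 0, 0.07, 1], [0, 0, 6.5, 0, 0, 0.07, 1], [0, 0, 6.5, 0, 0, 0.07, 1]],
  ],
)

```text
time_s: 29.75
eef_pos: [0.5918, -0.2359, 0.0962]
eef_rot: [-0.003, 0.978, 0.211, -0.003]
wrist_force: [-0.7, -0.2, -0.7]
opening: 0.999
```

Request:
apply_moves(
  moves=[
    [[0, 0, 0, 0, 0, 0, 0.5], [0, 0, 0, 0, 0, 0, 0.2], [0, 0, 0, 0, 0, 0, 0.2], [0, 0, 0, 0, 0, 0, 0.2], [0, 0, 0, 0, 0, 0, 0.2], [0, 0, 0, 0, 0, 0, 0.2]],
  ],
)

```text
time_s: 30.35
eef_pos: [0.5952, -0.2381, 0.1022]
eef_rot: [0.001, 0.978, 0.211, 0.001]
wrist_force: [-0.0, -0.2, 5.6]
opening: 0.337
```

Gripped cleanly. Turning +120° (2.094 rad).

Request:
apply_moves(
  moves=[
    [[0, 0, 0, 0, 0, -0.13, 0.2], [0, 0, 0, 0, 0, -0.26, 0.2], [0, 0, 0, 0, 0, -0.39, 0.2], [0, 0, 0, 0, 0, -0.52, 0.2], [0, 0, 0, 0, 0, -0.65, 0.2], [0, 0, 0, 0, 0, -0.78, 0.2], [0, 0, 0, 0, 0, -0.91, 0.2], [0, 0, 0, 0, 0, -1.047, 0.2]],
  ],
)

```text
time_s: 31.15
eef_pos: [0.594, -0.2369, 0.1021]
eef_rot: [-0.001, 0.74, 0.673, 0.0]
wrist_force: [-6.2, 3.5, 11.7]
opening: 0.336
```

Request:
apply_moves(
  moves=[
    [[0, 0, 0, 0, 0, -0.13, 0.2], [0, 0, 0, 0, 0, -0.26, 0.2], [0, 0, 0, 0, 0, -0.39, 0.2], [0, 0, 0, 0, 0, -0.52, 0.2], [0, 0, 0, 0, 0, -0.65, 0.2], [0, 0, 0, 0, 0, -0.78, 0.2], [0, 0, 0, 0, 0, -0.91, 0.2], [0, 0, 0, 0, 0, -1.047, 0.2]],
  ],
)

```text
time_s: 31.95
eef_pos: [0.5924, -0.2376, 0.1021]
eef_rot: [-0.002, 0.304, 0.953, -0.0]
wrist_force: [-13.4, -0.2, 14.3]
opening: 0.338
```

Request:
apply_moves(
  moves=[
    [[0, 0, 0, 0, 0, 0, 0.2], [0, 0, 0, 0, 0, 0, 0.5], [0, 0, 0, 0, 0, 0, 0.8], [0, 0, 0, 0, 0, 0, 1], [0, 0, -4, 0, 0, 0, 1], [0, 0, -9, 0, 0, 0, 1], [0, 0, -14, 0, 0, 0, 1], [0, 0, -18, 0, 0, 0, 1]],
  ],
)

```text
time_s: 32.75
eef_pos: [0.595, -0.2375, 0.2838]
eef_rot: [0.001, 0.306, 0.952, -0.0]
wrist_force: [-0.4, -0.5, -0.1]
opening: 0.998
```

Request:
apply_moves(
  moves=[
    [[0, 0, 0, 0, 0, 0.15, 1], [0, 0, 0, 0, 0, 0.3, 1], [0, 0, 0, 0, 0, 0.45, 1], [0, 0, 0, 0, 0, 0.6, 1], [0, 0, 0, 0, 0, 0.75, 1], [0, 0, 0, 0, 0, 0.9, 1], [0, 0, 0, 0, 0, 1.05, 1], [0, 0, 0, 0, 0, 1.2, 1]],
  ],
)

```text
time_s: 33.55
eef_pos: [0.5945, -0.2372, 0.2802]
eef_rot: [-0.0, 0.792, 0.61, 0.0]
wrist_force: [-1.1, -1.3, -0.3]
opening: 0.999
```

Request:
apply_moves(
  moves=[
    [[0, 0, 0, 0, 0, 0.15, 1], [0, 0, 0, 0, 0, 0.3, 1], [0, 0, 0, 0, 0, 0.45, 1], [0, 0, 0, 0, 0, 0.6, 1], [0, 0, 0, 0, 0, 0.75, 1], [0, 0, 0, 0, 0, 0.9, 1], [0, 0, 0, 0, 0, 1.05, 1], [0, 0, 0, 0, 0, 1.2, 1]],
  ],
)

```text
time_s: 34.35
eef_pos: [0.5945, -0.2372, 0.2802]
eef_rot: [-0.0, 0.998, 0.056, -0.0]
wrist_force: [0.3, 0.4, -0.1]
opening: 0.998
```

```bash
python3 - <<'E'
from h import *
import pickle
im,c=snap("wrist","pics/w14.png"); o=get_obs(); print(o['eef_pos'],o['eef_rot'],o['q'].round(2)); pickle.dump(c,open('c14.pkl','wb'))
# brass standard centroid
h=cv2.cvtColor(im,cv2.COLOR_RGB2HSV); m=((h[:,:,0]>10)&(h[:,:,0]<28)&(h[:,:,1]>110)&(h[:,:,2]>90)).astype(np.uint8)
n,l,s,ce=cv2.connectedComponentsWithStats(m)
for i in range(1,n):
    if s[i,4]>15:
        q=ray(c,*ce[i],.065)[:2]-[.5944,-.2374]; print(ce[i],s[i,4],np.hypot(*q),np.degrees(np.arctan2(*q[::-1])))
# hough around gap post expected
p=proj(c,[.5294,-.1908,.074]); print(p); x0,y0=int(p[0])-25,int(p[1])-25
g=im[y0:y0+50,x0:x0+50].max(2); print(g[::2,::2])
E
```

```text
[ 0.59448987 -0.23724673  0.28018685] [-1.40064227e-04  9.98615916e-01  5.25949578e-02 -5.14159061e-05] [-0.56  0.29  1.37  0.    1.48  0.9 ]
[255.4379845  101.47674419] 258 0.08697418365376522 22.786018388825347
[261.44019139 117.26315789] 209 0.06997863182249008 21.709244169418685
[531.26086957 232.60869565] 23 0.30172479312627193 -95.56345803350129
[231.88042447 232.85415201]
[[168 168 168 170 171 171 171 170 170 169 170 172 173 174 174 174 171 170
  168 170 172 174 176 174 174]
 [171 173 171 171 169 169 169 170 173 174 175 174 172 170 168 168 170 172
  174 175 173 172 172 174 174]
 [171 170 170 170 172 174 176 176 173 170 170 167 168 170 173 174 174 173
  173 161 172 176 175 174 174]
 [172 173 175 175 174 173 171 115 155 169 170 173 173 172 173 174 142 151
  165 116 118 118 117 118 119]
 [175 173 172 170 170 117 118 115 162 173 171 171 167 163 143 112 111 115
  115 117 116 117 119 119 120]
 [169 169 140 116 151 118 118 116 119 161 176 151  93  80  81  80  79  91
  115 119 119 120 120 120 120]
 [163 175 118 116 116 116 118 117 117 115 107  87  83  84  83  82  83  81
   80 113 120 
[... 1207 characters left out ...]
85  92  90  93 114 117 117 115 114 113
  112 112 113 115 116 117 117]
 [140 139 140 139 135 137 141 134 101  87  89  89  88 105 112 112 113 115
  115 117 116 117 116 116 116]
 [135 138 139 139 138 138 139 140 140 105  86  89  89  87  90 109 117 117
  116 115 115 116 116 116 116]
 [133 137 139 141 143 140 136 138 139 143 119  85  88  88  87  86  90 109
  116 116 116 115 116 115 114]
 [139 139 139 140 143 140 136 136 136 137 139 126  86  87  88  89  87  86
   91 109 114 114 114 115 117]
 [139 138 138 139 141 139 133 139 138 136 139 141 132  96  86  88  88  87
   87  86  90 109 117 117 116]
 [140 139 139 141 140 137 134 136 138 136 137 138 139 140 101  85  88  88
   87  86  87  86  88  91 107]]
```

Request:
apply_moves(
  moves=[
    [[-6.5, -38, 0, 0, 0, 0, 1], [-6.5, -38, 0, 0, 0, 0, 1], [-6.5, -38, 0, 0, 0, 0, 1], [-6.5, -38, 0, 0, 0, 0, 1], [-6.5, -38, 0, 0, 0, 0, 1], [-6.5, -38, 0, 0, 0, 0, 1], [-6.5, -38, 0, 0, 0, 0, 1], [-6.5, -38, 0, 0, 0, 0, 1]],
  ],
)

```text
time_s: 35.2
eef_pos: [0.4836, 0.135, 0.2807]
eef_rot: [-0.0, 0.998, 0.062, 0.0]
wrist_force: [0.6, 0.6, -0.8]
opening: 0.999
```

Request:
apply_moves(
  moves=[
    [[-0.8, -4, 0, 0, 0, 0, 1], [-1.6, -9, 0, 0, 0, 0, 1], [-2.54, -14.1, 0, 0, 0, 0.105, 1], [-2.54, -14.1, 4, 0, 0, 0.105, 1], [-2.54, -14.1, 8, 0, 0, 0.105, 1], [-2.54, -14.1, 11, 0, 0, 0.105, 1], [-2.54, -14.1, 11, 0, 0, 0.105, 1]],
  ],
)

```text
time_s: 35.9
eef_pos: [0.4394, 0.2685, 0.166]
eef_rot: [0.001, 1.0, 0.008, -0.004]
wrist_force: [-0.4, 0.0, -0.7]
opening: 0.999
```

```bash
python3 - <<'E'
from h import *
im,c=snap("wrist","pics/w15.png"); print(get_obs()['eef_pos'],get_obs()['eef_rot'])
p=proj(c,[.450,.2715,.02]); print(p); ring(im,c,*p,w=75)
im,c=snap("top","pics/t15.png")
E
```

```text
[0.44136033 0.26894474 0.16884656] [ 6.36428515e-04  9.99965192e-01  8.02737472e-03 -2.18429798e-03]
[275.1233126  181.25188641]
outer [391.9 214.5] [17.  35.5]
outer [414.4 339.2] [ 8.4 31.3]
outer [448.4 273.5] [52. 54.]
hole [449.5 273.5] [25.3 27.7]
outer [492.2 329.5] [19.6 30.9]
```

Request:
apply_moves(
  moves=[
    [[0.7, -0.4, 0, 0, 0, 0.016, 1], [0.7, -0.4, 5, 0, 0, 0.016, 1], [0.7, -0.4, 7, 0, 0, 0.016, 1], [0.7, -0.4, 7, 0, 0, 0.016, 1], [0.7, -0.4, 7, 0, 0, 0.016, 1]],
  ],
)

```text
time_s: 36.5
eef_pos: [0.4515, 0.2738, 0.1024]
eef_rot: [-0.0, 1.0, -0.001, 0.001]
wrist_force: [0.7, -0.6, 0.3]
opening: 1.001
```

```bash
python3 - <<'E'
from h import *
im,c=snap("wrist"); print(get_obs()['eef_pos'],get_obs()['eef_rot'])
p=proj(c,[.449,.2733,.02]); print(p); ring(im,c,*p,w=75)
E
```

```text
[0.45196192 0.27396409 0.1029698 ] [-6.79808723e-04  9.99997024e-01 -1.22358449e-03  1.99825241e-03]
[279.58909457 217.64810528]
outer [394.9 220.6] [ 8.2 17.3]
outer [448.7 273.6] [52.2 56. ]
hole [450.6 273.7] [23.8 26.9]
outer [492.3 322.8] [ 7.6 25. ]
```

Request:
apply_moves(
  moves=[
    [[-0.15, 0.03, 4, 0, 0, 0, 1], [-0.15, 0.03, 7, 0, 0, 0, 1], [-0.15, 0.03, 8.5, 0, 0, 0, 1], [-0.15, 0.03, 9.2, 0, 0, 0, 1], [-0.15, 0.03, 9.2, 0, 0, 0, 1]],
  ],
)

```text
time_s: 37.05
eef_pos: [0.449, 0.2733, 0.0091]
eef_rot: [-0.0, 1.0, -0.001, 0.0]
wrist_force: [-0.4, 0.4, -0.4]
opening: 1.002
```

Request:
apply_moves(
  moves=[
    [[0, 0, 0, 0, 0, 0, 0.6], [0, 0, 0, 0, 0, 0, 0.4], [0, 0, 0, 0, 0, 0, 0.4], [0, 0, 0, 0, 0, 0, 0.4]],
  ],
)

```text
time_s: 37.45
eef_pos: [0.4495, 0.2736, 0.0107]
eef_rot: [-0.0, 1.0, -0.001, 0.001]
wrist_force: [-4.0, -1.7, 12.9]
opening: 0.585
```

Request:
apply_moves(
  moves=[
    [[0, 0, 0, 0, 0, 0, 0.8], [0, 0, 0, 0, 0, 0, 0.8], [0, 0, 0, 0, 0, -0.15, 0.8], [0, 0, 0, 0, 0, -0.3, 0.8], [0, 0, 0, 0, 0, -0.45, 0.8], [0, 0, 0, 0, 0, -0.6, 0.8], [0, 0, 0, 0, 0, -0.75, 0.8], [0, 0, 0, 0, 0, -0.9, 0.8]],
  ],
)

```text
time_s: 38.25
eef_pos: [0.4483, 0.273, 0.0085]
eef_rot: [-0.0, 0.9, 0.437, -0.0]
wrist_force: [-0.2, -0.2, 0.3]
opening: 0.802
```

Request:
apply_moves(
  moves=[
    [[0, 0, 0, 0, 0, -0.046, 0.8], [0, 0, 0, 0, 0, -0.046, 0.4], [0, 0, 0, 0, 0, -0.046, 0.4], [0, 0, 0, 0, 0, -0.046, 0.4], [0, 0, 0, 0, 0, -0.046, 0.4], [0, 0, 0, 0, 0, -0.046, 0.4]],
  ],
)

```text
time_s: 38.85
eef_pos: [0.4484, 0.273, 0.0093]
eef_rot: [0.0, 0.891, 0.454, -0.0]
wrist_force: [-3.8, -2.2, 8.8]
opening: 0.592
```

```bash
python3 - <<'E'
from h import *
o=get_obs(); print(o['eef_rot'],2*np.arctan2(o['eef_rot'][2],o['eef_rot'][1])); held(.945,.02)
E
```

```text
[ 7.02874291e-06  8.91114831e-01  4.53777867e-01 -6.68006511e-05] 0.942000541687351
85 L 6.2 -13.1; 85 R 6.8 12.9; 85 T 14.9 -2.2; 85 B -16.3 1.6; 
100 L 6.1 -13.0; 100 R 6.8 12.7; 100 T 14.8 -2.2; 100 B -16.2 1.8; 
0.5899287466425549 [0.44833866 0.27304442 0.00933147] [-4.3130352  -1.24928632  9.19304335]
```

Request:
apply_moves(
  moves=[
    [[0, 0, -3, 0, 0, 0, 0.4], [0, 0, -7, 0, 0, 0, 0.4], [0, 0, -11, 0, 0, 0, 0.4], [0, 0, -15, 0, 0, 0, 0.4], [0, 0, -15, 0, 0, 0, 0.4]],
  ],
)

```text
time_s: 39.4
eef_pos: [0.452, 0.2744, 0.1646]
eef_rot: [0.001, 0.891, 0.454, 0.005]
wrist_force: [1.0, 1.1, -0.1]
opening: 0.585
```

Request:
apply_moves(
  moves=[
    [[-3.2, 3.3, 0, 0, 0, 0, 0.4], [-6.4, 6.6, 0, 0, 0, 0, 0.4], [-9.6, 9.9, 0, 0, 0, 0, 0.4], [-12.8, 13.2, 0, 0, 0, 0, 0.4], [-16, 16.5, 0, 0, 0, 0, 0.4], [-19.2, 19.9, 0, 0, 0, 0, 0.4], [-22.4, 23.2, 0, 0, 0, 0, 0.4], [-25, 25.9, 0, 0, 0, 0, 0.4]],
  ],
)

```text
time_s: 40.2
eef_pos: [0.5109, -0.0837, 0.1575]
eef_rot: [-0.0, 0.891, 0.453, -0.0]
wrist_force: [0.8, 0.7, -1.4]
opening: 0.587
```

Request:
apply_moves(
  moves=[
    [[-3, 3.1, 0, 0, 0, 0, 0.4], [-6, 6.2, 0, 0, 0, 0, 0.4], [-7.77, 8.01, 0, 0, 0, 0, 0.4], [-7.77, 8.01, 0, 0, 0, 0, 0.4], [-7.77, 8.01, 0, 0, 0, 0, 0.4], [-7.77, 8.01, 0, 0, 0, 0, 0.4], [-7.77, 8.01, 0, 0, 0, 0, 0.4]],
  ],
)

```text
time_s: 40.9
eef_pos: [0.5304, -0.19, 0.1581]
eef_rot: [-0.0, 0.89, 0.455, -0.0]
wrist_force: [-0.3, -0.5, -2.0]
opening: 0.589
```

```bash
python3 - <<'E'
from h import *
o=get_obs(); print(o['eef_rot']); held(.942,o['eef_pos'][2]+.0107,lim=95)
E
```

```text
[-4.06722442e-04  8.90449884e-01  4.55081107e-01 -1.55334331e-04]
95 L 6.0 -13.3; 95 R 6.8 12.7; 95 T 15.0 -2.6; 95 B -16.1 2.2; 
85 L 6.3 -13.4; 85 R 7.0 12.7; 85 T 15.0 -2.9; 85 B -16.2 1.9; 
100 L 6.1 -13.3; 100 R 6.6 12.7; 100 T 15.0 -2.4; 100 B -16.1 2.0; 
0.5887275593882021 [ 0.53051208 -0.19007259  0.15832106] [ 0.02391205  0.25844286 -1.13300805]
```

Request:
apply_moves(
  moves=[
    [[-0.05, 0, 2, 0, 0, 0, 0.4], [-0.05, 0, 4, 0, 0, 0, 0.4], [-0.05, 0, 6, 0, 0, 0, 0.4], [-0.05, 0, 7, 0, 0, 0, 0.4], [-0.05, 0, 7.2, 0, 0, 0, 0.4], [-0.05, 0, 7.4, 0, 0, 0, 0.4], [-0.05, 0, 7.4, 0, 0, 0, 0.4]],
  ],
)

```text
time_s: 41.65
eef_pos: [0.5309, -0.1919, 0.0853]
eef_rot: [0.001, 0.891, 0.455, 0.0]
wrist_force: [0.7, -0.4, -1.3]
opening: 0.591
```

Request:
apply_moves(
  moves=[
    [[0, 0, 0.1, 0, 0, 0, 0.4], [0, 0, 0.2, 0, 0, 0, 0.4], [0, 0, 0.3, 0, 0, 0, 0.4], [0, 0, 0.4, 0, 0, 0, 0.4], [0, 0, 0.5, 0, 0, 0, 0.4]],
  ],
)

```text
time_s: 42.15
eef_pos: [0.5303, -0.1917, 0.0794]
eef_rot: [0.0, 0.891, 0.455, 0.0]
wrist_force: [0.4, -0.7, -2.1]
opening: 0.59
```

Request:
apply_moves(
  moves=[
    [[0, 0, 0.2, 0, 0, 0, 0.4], [0, 0, 0.4, 0, 0, 0, 0.4], [0, 0, 0.6, 0, 0, 0, 0.4], [0, 0, 0.8, 0, 0, 0, 0.4]],
  ],
)

```text
time_s: 42.55
eef_pos: [0.5303, -0.1917, 0.0712]
eef_rot: [-0.0, 0.891, 0.455, -0.0]
wrist_force: [0.3, -0.2, -2.5]
opening: 0.589
```

Request:
apply_moves(
  moves=[
    [[0, 0, 0.2, 0, 0, 0, 0.4], [0, 0, 0.4, 0, 0, 0, 0.4]],
  ],
)

```text
time_s: 42.75
eef_pos: [0.5303, -0.1917, 0.0673]
eef_rot: [-0.0, 0.891, 0.455, -0.0]
wrist_force: [-0.7, 0.2, -1.6]
opening: 0.589
```

Request:
apply_moves(
  moves=[
    [[0, 0, 0.3, 0, 0, 0, 0.4], [0, 0, 0.6, 0, 0, 0, 0.4], [0, 0, 0.9, 0, 0, 0, 0.4], [0, 0, 1.05, 0, 0, 0, 0.4], [0, 0, 1.05, 0, 0, 0, 0.4]],
  ],
)

```text
time_s: 43.25
eef_pos: [0.5301, -0.1916, 0.0566]
eef_rot: [-0.0, 0.891, 0.455, -0.0]
wrist_force: [0.3, 0.4, -1.5]
opening: 0.592
```

Request:
apply_moves(
  moves=[
    [[0, 0, 0.1, 0, 0, 0, 0.4], [0, 0, 0.2, 0, 0, 0, 0.4], [0, 0, 0.25, 0, 0, 0, 0.4]],
  ],
)

```text
time_s: 43.55
eef_pos: [0.5305, -0.1918, 0.0554]
eef_rot: [0.0, 0.891, 0.455, 0.0]
wrist_force: [-3.6, 2.4, 10.0]
opening: 0.591
```

Request:
apply_moves(
  moves=[
    [[0, 0, 0, 0, 0, 0, 0.72], [0, 0, 0, 0, 0, 0, 0.72], [0, 0, -2, 0, 0, 0, 0.72], [0, 0, -6, 0, 0, 0, 0.72], [0, 0, -11, 0, 0, 0, 0.8], [0.05, 3.5, -11, 0, 0, -0.15, 0.9], [0.05, 7.87, -11, 0, 0, -0.3, 1], [0.05, 7.87, -11, 0, 0, -0.45, 1]],
  ],
)

```text
time_s: 44.35
eef_pos: [0.5975, -0.2407, 0.1645]
eef_rot: [0.002, 0.765, 0.644, 0.0]
wrist_force: [-1.2, 0.4, 0.3]
opening: 1.001
```

Request:
apply_moves(
  moves=[
    [[0, 0, 0, 0, 0, -0.077, 1], [0, 0, 2, 0, 0, -0.077, 1], [0, 0, 4, 0, 0, -0.077, 1], [0, 0, 6.5, 0, 0, -0.077, 1], [0, 0, 6.5, 0, 0, -0.077, 1]],
  ],
)

```text
time_s: 44.85
eef_pos: [0.592, -0.2361, 0.0956]
eef_rot: [-0.003, 0.742, 0.671, -0.001]
wrist_force: [0.4, 0.7, 0.3]
opening: 1.001
```

Request:
apply_moves(
  moves=[
    [[0, 0, 0, 0, 0, 0, 0.5], [0, 0, 0, 0, 0, 0, 0.2], [0, 0, 0, 0, 0, 0, 0.2], [0, 0, 0, 0, 0, 0, 0.2], [0, 0, 0, 0, 0, 0, 0.2], [0, 0, 0, 0, 0, 0, 0.2]],
  ],
)

```text
time_s: 45.45
eef_pos: [0.594, -0.2378, 0.1012]
eef_rot: [0.0, 0.742, 0.671, -0.0]
wrist_force: [-5.9, 0.6, 7.5]
opening: 0.338
```

Request:
apply_moves(
  moves=[
    [[0, 0, 0, 0, 0, 0.13, 0.2], [0, 0, 0, 0, 0, 0.26, 0.2], [0, 0, 0, 0, 0, 0.39, 0.2], [0, 0, 0, 0, 0, 0.52, 0.2], [0, 0, 0, 0, 0, 0.65, 0.2], [0, 0, 0, 0, 0, 0.78, 0.2], [0, 0, 0, 0, 0, 0.91, 0.2], [0, 0, 0, 0, 0, 1.047, 0.2]],
  ],
)

```text
time_s: 46.25
eef_pos: [0.5944, -0.2384, 0.1012]
eef_rot: [0.001, 0.978, 0.208, -0.0]
wrist_force: [-2.8, -0.7, 5.8]
opening: 0.344
```

Request:
apply_moves(
  moves=[
    [[0, 0, 0, 0, 0, 0, 0.2], [0, 0, 0, 0, 0, 0, 0.5], [0, 0, 0, 0, 0, 0, 0.8], [0, 0, 0, 0, 0, 0, 1], [0, 0, -4, 0, 0, 0, 1], [0, 0, -9, 0, 0, 0, 1], [0, 0, -14, 0, 0, 0, 1], [0, 0, -18, 0, 0, 0, 1]],
  ],
)

```text
time_s: 47.05
eef_pos: [0.5949, -0.2375, 0.283]
eef_rot: [0.001, 0.978, 0.211, 0.001]
wrist_force: [1.2, -0.6, 0.3]
opening: 1.004
```

Request:
apply_moves(
  moves=[
    [[0, 0, 0, 0, 0, 0.15, 1], [0, 0, 0, 0, 0, 0.3, 1], [0, 0, 0, 0, 0, 0.425, 1], [0, 0, 0, 0, 0, 0.425, 1], [0, 0, 0, 0, 0, 0.425, 1]],
  ],
)

```text
time_s: 47.55
eef_pos: [0.5944, -0.2374, 0.2794]
eef_rot: [-0.0, 1.0, 0.001, -0.0]
wrist_force: [-0.4, -0.0, -0.3]
opening: 1.005
```

```bash
python3 - <<'E'
from h import *
import pickle
im,c=snap("wrist","pics/w16.png"); o=get_obs(); print(o['eef_pos'],o['eef_rot']); pickle.dump(c,open('c16.pkl','wb'))
u,v=map(int,proj(c,[.5944,-.2374,.1])); x0,y0=u-100,v-90; print(x0,y0)
cv2.imwrite("pics/w16c.png",cv2.resize(im[max(y0,0):max(y0,0)+190,x0:x0+220],None,fx=3.1,fy=3.1,interpolation=cv2.INTER_CUBIC)[:,:,::-1])
h=cv2.cvtColor(im,cv2.COLOR_RGB2HSV)
for n,X in [("std top exp",[.5944+.08*.8121,-.2374-.08*.5835,.068]),("start",[.4546,-.2598,.052])]: print(n,proj(c,X))
E
```

```text
[ 0.59436598 -0.23739115  0.27933183] [-8.09650055e-05  9.99999477e-01  1.01600708e-03 -8.30003612e-05]
178 96
std top exp [323.15974853 119.6737506 ]
start [296.26713288 286.76944636]
```

View pics/w16c.png

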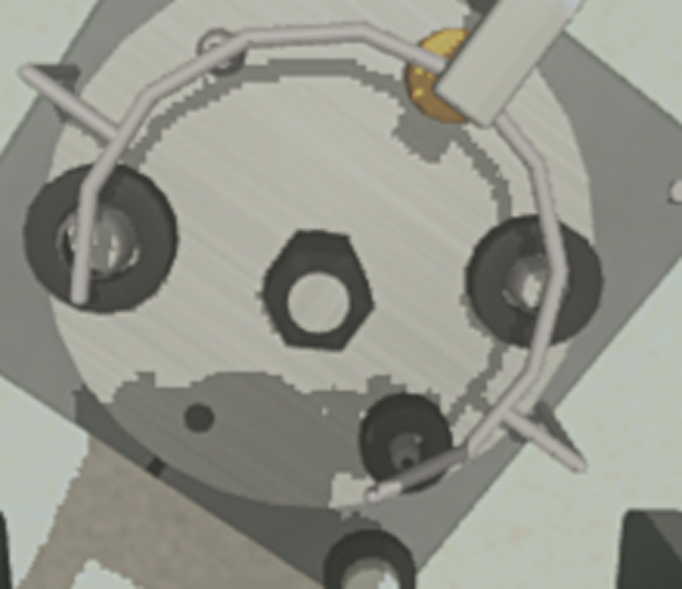

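All three cores lie on their posts: xl at left (100,238), s at (405,443) and l at (535,280). The brass standard is under the probe and the empty spot is at the gap (198,417). Next I'll check the click angle, then press the button.

```bash
python3 - <<'E'
from h import *
import pickle
c=pickle.load(open('c16.pkl','rb')); P=lambda x,y:(178+x/3.1-.4,96+y/3.1-.4)
k=ray(c,*P(318,302),.125)[:2]
for n,p,z in [("empty",P(198,418),.046),("mark",P(156,467),.03),("xl",P(100,240),.066),("l",P(535,283),.066),("s",P(405,447),.066)]:
    d=ray(c,*p,z)[:2]-k; print(n,np.hypot(*d).round(4),np.degrees(np.arctan2(*d[::-1])).round(1))
E
```

```text
empty 0.0804 144.3
mark 0.1144 144.1
xl 0.0779 83.4
l 0.0788 -94.8
s 0.0773 -154.5
```

Request:
apply_moves(
  moves=[
    [[-4.7, 0.8, 0, 0, 0, 0, 0.5], [-9.4, 1.6, 0, 0, 0, 0, 0], [-13.96, 2.26, 0, 0, 0, 0, 0], [-13.96, 2.26, 4, 0, 0, 0, 0], [-13.96, 2.26, 8, 0, 0, 0, 0], [-13.96, 2.26, 12, 0, 0, 0, 0], [-13.96, 2.26, 16, 0, 0, 0, 0], [-13.96, 2.26, 18, 0, 0, 0, 0]],
  ],
)

```text
time_s: 48.4
eef_pos: [0.4529, -0.2584, 0.096]
eef_rot: [-0.002, 1.0, 0.001, -0.002]
wrist_force: [-0.3, 0.1, 0.4]
opening: 0.0
```

Request:
apply_moves(
  moves=[
    [[0, 0, 0.5, 0, 0, 0, 0], [0, 0, 1, 0, 0, 0, 0], [0, 0, 1.5, 0, 0, 0, 0], [0, 0, 2, 0, 0, 0, 0], [0, 0, 2.2, 0, 0, 0, 0], [0, 0, 2.4, 0, 0, 0, 0]],
  ],
)

```text
time_s: 49.0
eef_pos: [0.455, -0.2602, 0.0759]
eef_rot: [0.0, 1.0, -0.0, 0.0]
wrist_force: [-0.2, 0.0, 0.5]
opening: 0.002
```

Turret is on the click (144.3° against the mark at 144.1°). Descending onto the button.

Request:
apply_moves(
  moves=[
    [[0, 0, 0.2, 0, 0, 0, 0], [0, 0, 0.4, 0, 0, 0, 0], [0, 0, 0.5, 0, 0, 0, 0], [0, 0, 0.5, 0, 0, 0, 0]],
  ],
)

```text
time_s: 49.4
eef_pos: [0.4547, -0.2598, 0.0703]
eef_rot: [-0.0, 1.0, -0.001, -0.0]
wrist_force: [-0.4, 0.4, -0.0]
opening: -0.002
```

Request:
apply_moves(
  moves=[
    [[0, 0, 0.2, 0, 0, 0, 0], [0, 0, 0.3, 0, 0, 0, 0], [0, 0, 0.4, 0, 0, 0, 0], [0, 0, 0.4, 0, 0, 0, 0]],
  ],
)

```text
time_s: 49.8
eef_pos: [0.4547, -0.2598, 0.0663]
eef_rot: [-0.0, 1.0, -0.001, -0.0]
wrist_force: [-0.9, -0.7, -0.4]
opening: 0.001
```

Request:
apply_moves(
  moves=[
    [[0, 0, 0.2, 0, 0, 0, 0], [0, 0, 0.4, 0, 0, 0, 0], [0, 0, 0.6, 0, 0, 0, 0], [0, 0, 0.6, 0, 0, 0, 0]],
  ],
)

```text
time_s: 50.2
eef_pos: [0.4545, -0.2597, 0.0601]
eef_rot: [-0.0, 1.0, -0.001, -0.0]
wrist_force: [0.1, -0.4, 0.4]
opening: -0.001
```

Request:
apply_moves(
  moves=[
    [[0, 0, 0.2, 0, 0, 0, 0], [0, 0, 0.4, 0, 0, 0, 0], [0, 0, 0.4, 0, 0, 0, 0]],
  ],
)

```text
time_s: 50.5
eef_pos: [0.4546, -0.2597, 0.0561]
eef_rot: [-0.0, 1.0, -0.001, -0.0]
wrist_force: [0.9, -0.6, 0.0]
opening: -0.002
```

Request:
apply_moves(
  moves=[
    [[0, 0, 0.2, 0, 0, 0, 0], [0, 0, 0.3, 0, 0, 0, 0], [0, 0, 0.3, 0, 0, 0, 0]],
  ],
)

```text
time_s: 50.8
eef_pos: [0.4546, -0.2598, 0.0533]
eef_rot: [-0.0, 1.0, -0.001, -0.0]
wrist_force: [-0.2, 0.9, 0.6]
opening: 0.0
```

Request:
apply_moves(
  moves=[
    [[0, 0, 0.1, 0, 0, 0, 0], [0, 0, 0.2, 0, 0, 0, 0], [0, 0, 0.2, 0, 0, 0, 0]],
  ],
)

```text
time_s: 51.1
eef_pos: [0.4547, -0.2599, 0.0514]
eef_rot: [-0.0, 1.0, -0.001, -0.0]
wrist_force: [-0.1, -0.0, -0.7]
opening: 0.0
```

Request:
apply_moves(
  moves=[
    [[0, 0, 0.1, 0, 0, 0, 0], [0, 0, 0.2, 0, 0, 0, 0], [0, 0, 0.2, 0, 0, 0, 0]],
  ],
)

```text
time_s: 51.4
eef_pos: [0.4548, -0.26, 0.0496]
eef_rot: [0.0, 1.0, -0.001, 0.0]
wrist_force: [0.2, 0.1, 1.7]
opening: -0.002
```

Request:
apply_moves(
  moves=[
    [[0, 0, 0.1, 0, 0, 0, 0], [0, 0, 0.2, 0, 0, 0, 0], [0, 0, 0.2, 0, 0, 0, 0]],
  ],
)

```text
time_s: 51.7
eef_pos: [0.4548, -0.26, 0.0475]
eef_rot: [0.0, 1.0, -0.001, 0.0]
wrist_force: [-0.1, 2.1, 3.0]
opening: 0.005
```

Request:
apply_moves(
  moves=[
    [[0, 0, 0.1, 0, 0, 0, 0], [0, 0, 0.2, 0, 0, 0, 0], [0, 0, 0.2, 0, 0, 0, 0]],
  ],
)

```text
time_s: 52.0
eef_pos: [0.4548, -0.26, 0.0455]
eef_rot: [0.0, 1.0, -0.001, 0.0]
wrist_force: [-0.9, 0.3, 4.6]
opening: 0.001
```

Request:
apply_moves(
  moves=[
    [[0, 0, 0.1, 0, 0, 0, 0], [0, 0, 0.15, 0, 0, 0, 0], [0, 0, 0.15, 0, 0, 0, 0]],
  ],
)

```text
time_s: 52.3
eef_pos: [0.4549, -0.26, 0.0443]
eef_rot: [0.0, 1.0, -0.001, 0.0]
wrist_force: [-1.9, 0.9, 6.6]
opening: -0.003
```

Request:
apply_moves(
  moves=[
    [[0, 0, 0.1, 0, 0, 0, 0], [0, 0, 0.1, 0, 0, 0, 0], [0, 0, 0.1, 0, 0, 0, 0]],
  ],
)

```text
time_s: 52.6
eef_pos: [0.4549, -0.2601, 0.0441]
eef_rot: [0.0, 1.0, -0.001, 0.0]
wrist_force: [-3.7, 3.4, 14.1]
opening: -0.002
```

Bottomed out: the force jumped to 14 N with no more travel. Letting it back up and retreating.

Request:
apply_moves(
  moves=[
    [[0, 0, -0.3, 0, 0, 0, 0], [0, 0, -0.8, 0, 0, 0, 0], [0, 0, -2, 0, 0, 0, 0], [0, 0, -5, 0, 0, 0, 0], [0, 0, -10, 0, 0, 0, 0], [-2, 0, -15, 0, 0, 0, 0], [-4, 0, -20, 0, 0, 0, 0], [-4, 0, -20, 0, 0, 0, 0]],
  ],
)

```text
time_s: 53.4
eef_pos: [0.4156, -0.2618, 0.2497]
eef_rot: [0.004, 1.0, -0.001, 0.003]
wrist_force: [0.8, -0.9, 0.3]
opening: 0.001
```

```bash
python3 - <<'E'
from h import *
im,c=snap("wrist","pics/w17.png"); o=get_obs(); print(o['time_s'],o['eef_pos'],o['wrist_force'])
p=proj(c,[.4548,-.2603,.052]); print('button exp px',p)
g=im.min(2); u,v=map(int,p); m=(g[v-20:v+20,u-20:u+20]>150).astype(np.uint8); n,l,s,ce=cv2.connectedComponentsWithStats(m); print([(s[i,2:],ce[i]+[u-20,v-20]) for i in range(1,n) if s[i,4]>20])
t,c=snap("top","pics/t17.png"); t0=cv2.imread("pics/top0.png")[:,:,::-1]
# bystanders unchanged? compare patches (top view) start vs now
d=cv2.absdiff(t,np.ascontiguousarray(t0)).max(2); 
for n,X in dict(can_a=(.516,.169,.03),can_b=(.71,.163,.02),dial=(.489,.338,.01),red=(.616,.305,.01),pur1=(.409,.369,.01),pur2=(.374,.198,.01),s=(.578,.224,.01)).items():
    a,b=map(int,proj(c,X)); print(n,d[b-8:b+9,a-8:a+9].mean().round(1))
E
```

```text
53.45 [ 0.41541487 -0.26142632  0.24814802] [ 0.86635752 -0.0765109   0.77798955]
button exp px [275.71228777 146.87819828]
[(array([ 22,  22, 368], dtype=int32), array([276.7826087 , 147.26902174])), (array([11, 11, 65], dtype=int32), array([258.18461538, 161.47692308])), (array([ 9, 12, 57], dtype=int32), array([291.24561404, 161.57894737]))]
can_a 8.7
can_b 8.0
dial 8.3
red 9.7
pur1 8.1
pur2 8.4
s 78.3
```

```bash
python3 - <<'E'
from h import *
c=get_calibration("top")
for f in ("t15","t17"):
    im=cv2.imread(f"pics/{f}.png"); m=(im.max(2)<95).astype(np.uint8)
    n,l,s,ce=cv2.connectedComponentsWithStats(m)
    print(f,[(ce[i].round().tolist(),s[i,2:].tolist()) for i in range(1,n) if 90<s[i,4]<600 and 9<s[i,2]<24 and 9<s[i,3]<24 and ce[i][1]>150])
E
```

```text
t15 [([236.0, 170.0], [10, 14, 106]), ([164.0, 181.0], [19, 16, 95]), ([389.0, 205.0], [23, 23, 238]), ([415.0, 208.0], [12, 16, 146])]
t17 [([236.0, 170.0], [11, 14, 112]), ([164.0, 181.0], [20, 16, 109]), ([388.0, 205.0], [22, 23, 249]), ([414.0, 207.0], [14, 21, 217]), ([401.0, 232.0], [16, 15, 159]), ([172.0, 251.0], [11, 11, 95])]
```

No fourth core anywhere: only the cans, jar shadow, knob, dial and loaded cores are left. Handing in.

```bash
python3 -c "
from bench import *
print(hand_in())"
```

```text
the job is handed in; nothing more can be done
None
```

I loaded the three cores that were present (core_l, core_s, core_xl) onto their own posts. I then turned the brass standard under the probe, pressed the start button fully down and let it come back up. The job is handed in at about 53 s on the robot's clock. core_m was absent, as no fourth dark ring showed up anywhere on the bench.

**Last checks**
- **Cores:** each core slid down freely and met the disc at the height expected for lying flat. The last picture I viewed shows all three on their posts.
- **Turret:** the empty station stood at 144.3° against the front mark at 144.1°, so the turret was on the click with the standard under the probe.
- **Button:** it bottomed out at 14 N with no further travel. Afterwards it appeared released, within about a pixel of its expected place.
- **Bystanders:** the two cans, the dial and the red and purple look-alikes I compared from above had not moved. I did not compare the heatsink, screwdriver, reel and jar one by one.

**What disagreed**
- **Starting angle:** the turret stood about 5° off the click at the start, so core_l went on at that angle. The turret clicked home exactly on the next turn.
- **Fingertip reach:** the fingertips reached less far ahead than I took from the text. My first closing over core_l met nothing, so I went lower and gripped it again.

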